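# Put a tray of watch parts away in the roll-top dust cabinet and cap the stack

### The job

Raise the slatted shutter of the roll-top dust cabinet all the way up, until it stays open by itself, then put the filled stacking tray from the bench on top of the tray standing in the cabinet, and finally put the lid on top of that. Chamfered corners must lie over chamfered corners and each skirt must sit fully down around the rim below; keep the filled tray level so that its parts do not spill, set both pieces down gently, and leave the tray in the cabinet about where it stands, the shutter open and everything else on the bench where it is.

Things in the scene. Friction and masses are not known exactly. Their poses are not given: they have to be found in the camera images.
- cabinet: Fixed roll-top dust cabinet: plywood half-barrel 436 mm deep (x), 290 wide (y; 266 inside), 258 high. Origin: centre of its underside, on the bench. -x is its open front, behind the shutter, towards the robot; z up. Floor 30 mm above the bench. A fixed clear canopy with wooden header (outer radius 221 mm about point track_axis) covers all behind x = -25 mm
- track_axis (a point): Middle of the level line, parallel to the cabinet's y and 40 mm above its underside, about which the slats run (radius 196 to 204 mm) in curved side tracks. Fully open, the shutter's lower edge hangs 63 mm in front of this line and 191 mm above it, over the rear of the trays: a hand gets in only from the front with the tool tilted 30 to 45 degrees, fingers pointing down and to the back
- shutter (a joint): Angle of the slatted wooden shutter, rad: 0 closed (the start), 1.2 fully open against its stop. Its weight pulls it shut below about 0.7 and pulls it on to the stop beyond about 0.95, where it stays. Lifting takes about 3 N at the handle, less as it rises
- handle (a point): Centre of the shutter's steel pull: round bar 14 mm thick, 60 mm long, parallel to the cabinet's y, its centre 37 mm off the slats' face on two 8 mm posts 19 mm either side of its centre; ends flat and free. It moves on a circle of radius 241 mm about the line of track_axis: closed, at the front, 6 degrees above the level of that line; opening takes it up and back
- base_tray_mid (a point): Centre (14 mm above its underside) of the filled tray standing loose on the cabinet's floor, 0.3 kg, same shape as tray_mid. Stacking: the hollow skirt (3 mm thick, 17 mm deep) of a piece goes over the rim below with 2 mm play all round and stands on the shoulder beside it, underside 20 mm above the underside below, x axes alike. Turned end for end it does not go down
- tray_mid (a point): Centre (half-way up, 14 mm above its underside) of the filled light-grey plastic tray on the bench, about 0.22 kg: 118 mm long (x), 62 wide (y), 28 high. The lowest 20 mm is a straight skirt with two 12 mm chamfered corners at the -x end; above it an 8 mm high rim, set in 5 mm, leaning inward 12 degrees. The discs in its cells are part of it
- lid_mid (a point): Centre (half-way up, 10 mm above its underside) of the lid on the bench, 0.12 kg, same plastic: 118 mm long (its x), 62 mm wide (its y), 20 mm high, flat top, skirt and two 12 mm chamfered corners at its -x end as on the trays. On a tray its underside lies 20 mm above that tray's underside
- crystal_box: Bystander: loose square-cornered open cardboard box with glass discs, 125 x 85 x 30 mm; origin at the centre of its underside
- glue_bottle: Bystander: loose small bottle, 36 mm across, 95 mm high; origin at the centre of its underside
- loupe: Bystander: loose black eyeglass (loupe), 34 mm across, 30 mm high; origin at the centre of its underside
- bench_block: Bystander: loose round steel block, 76 mm across, 28 mm high; origin at the centre of its underside
- tweezers: Bystander: loose tweezers lying flat, about 125 mm long, 4 mm high; origin at the middle of the underside
- pen_pot: Bystander: loose white pot with pens, 72 mm across, 85 mm high (130 mm with the pens); origin at the centre of its underside
There are look-alikes about, which are no part of the job. What is shaped like the part that bears lid_mid but red is not meant. What is shaped like the part that bears tray_mid but purple is not meant.

How it is judged:
On the way, in this order (a step that is already met when the one before it is completed fails the run):
1. the shutter is up and stays open (value of joint shutter above 1.1 rad), for 0.3 s.
2. the filled tray is registered on the tray in the cabinet, with the shutter open (value of joint shutter above 1.1 rad and horizontal distance between tray_mid and base_tray_mid below 0.005 m and z of tray_mid in the frame of base_tray_mid between 0.018 and 0.0215 m and angle between the x axis of tray_mid and the x axis of base_tray_mid, either way round below 0.09 rad), for 0.3 s.
At the end, for the whole second after the job is handed in: Shutter open (over 1.1 of 1.2 rad); filled tray on the cabinet's tray and lid on the filled tray, each within 5 mm sideways and 0.09 rad of the piece below and fully down (within 2 mm of seated height); the cabinet's tray flat and within 40 mm of where it began; all released (all of step 2 and horizontal distance between lid_mid and tray_mid below 0.005 m and z of lid_mid in the frame of tray_mid between 0.014 and 0.0175 m and angle between the x axis of lid_mid and the x axis of tray_mid, either way round below 0.09 rad and angle between base_tray_mid's own z axis and vertical below 0.05 rad and distance of base_tray_mid from where it was at the start of the episode below 0.04 m); the robot touches nothing.
It fails at once if the filled tray is tipped more than 0.4 rad: its parts spill (angle between tray_mid's own z axis and vertical above 0.4 rad).
It fails at once if a piece is dropped or banged on to the stack (faster than 0.5 m/s within 30 mm of being over it) ((horizontal distance between tray_mid and base_tray_mid below 0.03 m and linear speed of tray above 0.5 m/s) or (horizontal distance between lid_mid and base_tray_mid below 0.03 m and linear speed of lid above 0.5 m/s)).
It fails at once if a bystander on the bench is moved more than 40 mm (distance of any of crystal_box, glue_bottle, loupe, bench_block, tweezers, pen_pot from where it was at the start of the episode above 0.04 m).
It also fails if it takes over 72 s, if anything falls off the work surface, if the arm or the gripper's body presses on something with over 40 N, if the wrist force passes 120 N, or if a joint passes its speed limit or range.

### The arm

A 7-joint arm with a two-finger parallel gripper is mounted at the origin on the work surface. World frame = base frame: x ahead of the robot, y to its left, z up, the work surface at z = 0. Lengths are in m, angles in rad, forces in N, time in s.
With the tool pointing down it reaches from about 0.4 to 0.85 m from the base axis. Payload 10.4 kg.
Tool frame: the origin (TCP) lies at the very end of the fingers, on their centre line; the grasp point (between the pads) lies 19 mm behind it; z points along the fingers, y is the direction in which the jaws open and shut (so a half turn about z gives the same grasp; the last joint's range is limited). The gripper opens to 87 mm and grips with 3 to 60 N. Pads are 19 mm wide; open, the fingers measure 117 mm over their backs; the gripper's body (75 mm by 190 mm) begins 51 mm behind the grasp point.
Start: joints at [-1.363, 0.332, -0.065, 1.46, 0.022, 1.35, -0.088], TCP at [0.143, 0.608, 0.223] pointing down, gripper open.
Joint ranges: [-2.6, 2.6], [-0.5, 2.12], [-1.47, 1.34], [0.16, 2.42], [-1.27, 4.41], [0.06, 2.06], [-2.6, 2.6]. Speed limits (rad/s): [2.22, 2.22, 2.79, 2.79, 3.14, 3.14, 3.14].

### API

Orientations are given as a unit quaternion [x, y, z, w].
In Python, from bench import r gives the robot as it stands.
- The arm moves only by the tool move_arm, never from a script. Its argument "deltas" is a list of rows, each a list of 5 numbers: the gripper's target within -1 to 1 (fully open at 1, half-way at 0, shut at -1), then the shift along the tool's x, y, z as a fraction of full scale, then the turn about the tool's z as a fraction of full scale. A call has 1 to 12 rows; each row shifts and turns the commanded pose from where the row before left it, along the tool's axes as they then stand; what a row does not reach is not made up. Full scale, the value 1, is 2.5 cm for a shift and 90 degrees for a turn. A row lasts 1/12 s, in which the tool goes at most 41.7 mm and 7.16 degrees, less where a joint would pass 70% of its speed; a pose out of reach is approached as far as the arm can. A call with a number of a shift or a turn outside -1 to 1 is refused whole. A call with a gripper value outside its range is refused whole. The fingers move at their own pace and stop on an object; "squeeze" is the grip in N (left out, the last holds). Time passes only in rows, so rows that do not move let the fingers close. It gives the time, the measured TCP pose, the force and the opening at its end, in the units of the state.
- r.read_state(): the state, without advancing time (a new reading comes with each control period).
- r.camera(name): name is "scene" or "top" or "wrist"; returns the picture (420x560x3 uint8, red, green, blue); there is no depth.
- r.camera_info(name): a dict with "K" (3x3 intrinsics, pixels), "R" (3x3) and "t" (3): a world point X has camera coordinates R X + t; the wrist camera has in their place "hand_eye" (4x4, takes a point from camera to tool coordinates, whose origin is the TCP and whose axes are the flange's). Camera axes: x right, y down, z forward; pixel columns grow to the right and rows downward; lengths in m; the calibration is good to about 2 mm. A picture is of the moment at which its call begins: read the wrist's pose just before it. camera_info takes no time and is no camera call.
- r.close_job(): hands the job in, once; it reports no verdict.
Trained networks look in the newest picture that a camera, given by its name, has taken for a name from the list of things; names that differ only in an ending like _2 or _b are one class to them, and where a whole thing is asked for, a point or a joint stands for the part that bears it (a point fixed in the world has none). Each returns a list of dicts, best first, with "confidence" (0 to 1); they miss things now and then, are a little off and sometimes report something else, mostly with a low value. They report only what shows in the picture. A call takes as long as a camera call. They do not tell look-alikes from the thing itself.
- r.boxes_of(camera, label): "position" ([x, y, z] in m, in the coordinates of the camera as it stood for that picture, good to about 4 mm: the middle of the surface that is visible of it).
- r.tip_of(camera, label): "position" ([x, y, z] in m, in the coordinates of the camera as it stood for that picture, good to about 4 mm: a listed point, or the origin of a listed thing).
The state is a dict: "time": time; "joint_positions": joint angles; "joint_vel": joint speeds; "joint_torque": joint torques, N m; "ee_pos": TCP position; "eef_rot": TCP orientation; "ft_force": force on the tool from outside, world axes, zero at the start; "torque": the same for the moment, N m; "width": finger opening in m.
Only numpy, scipy, OpenCV 4.12 (cv2) and the standard library are available. Lean on these libraries where they do the work, as an engineer would, in place of code of your own. Each camera call takes 0.05 s, during which the arm holds its last target.

## Working session

There is one attempt and no reset: what is moved stays moved. The work goes in short steps, Python scripts to look and compute and a tool call to move; the robot and the scene stay as the last step left them, time stands still between calls to the robot, and variables do not carry over. Pictures are saved under pics/ and viewed, and the job is handed in when it is done.

Besides the shell and the picture viewer there is one more tool, called after "Call:" as a command line: name --pt "numbers of a row" for each row, then --argument value for the rest. move_arm: Moves the arm, as the interface text tells. Shift numbers are shares of 2.5 cm and turn numbers shares of 90 degrees, none past 1 either way. Its arguments: {"type":"object","properties":{"deltas":{"type":"array","items":{"type":"array","items":{"type":"number"}}},"squeeze":{"type":"number"}},"required":["deltas"]}

```bash
ls; mkdir -p pics; python3 - <<'E'
from bench import r
import cv2
s=r.read_state();print(s)
for c in ("scene","top","wrist"):
    im=r.camera(c);cv2.imwrite(f"pics/{c}0.png",im[:,:,::-1]);i=r.camera_info(c);print(c,i)
E
```

```text
pics
{'time': 0.0, 'joint_positions': array([-1.36259838,  0.33287462, -0.06467073,  1.46097088,  0.02162089,
        1.34990478, -0.08851426]), 'joint_vel': array([ 0.00013451,  0.00186138, -0.00200354, -0.00096914,  0.00128046,
       -0.0010002 , -0.00194242]), 'joint_torque': array([-1.59555311e-04, -6.23262620e+01,  2.43900984e-02, -3.89900708e+01,
       -6.14214898e-02,  3.96958133e-02,  1.54916534e-04]), 'ee_pos': array([0.14291038, 0.60802844, 0.22173805]), 'eef_rot': array([ 1.15150800e-01,  9.93347753e-01, -7.30068961e-04, -3.47414923e-05]), 'ft_force': array([ 0.92396675, -0.53224348, -0.57322174]), 'torque': array([-0.01405012, -0.01037841,  0.00212892]), 'width': 0.08719584618871103}
scene {'K': array([[413.08365527,   0.        , 287.7160028 ],
       [  0.        , 413.08365527, 204.20360342],
       [  0.        ,   0.        ,   1.        ]]), 'R': array([[ 0.79278932,  0.60947209, -0.00537306],
       [ 0.57530056, -0.7511928 , -0.3236335 ],
       [-0.20128179,  0.25348206, -0.94616726]]), 't': array([-0.44110168, -0.28311828,  1.33676021])}
top {'K': array([[411.
[... 167 characters left out ...]
, -0.9999486 , -0.00864596],
       [-0.98574812,  0.00667354, -0.16809554],
       [ 0.16814459,  0.00763262, -0.98573279]]), 't': array([-0.00312045,  0.54366445,  1.13346374])}
wrist {'K': array([[298.87134787,   0.        , 282.73146583],
       [  0.        , 298.87134787, 209.78378924],
       [  0.        ,   0.        ,   1.        ]]), 'hand_eye': array([[ 1.41322596e-03, -9.60305835e-01, -2.78945705e-01,
         7.64961835e-02],
       [ 9.99998803e-01,  1.53289773e-03, -2.10888252e-04,
        -6.98449129e-04],
       [ 6.30112457e-04, -2.78945073e-01,  9.60306852e-01,
        -1.59998310e-01],
       [ 0.00000000e+00,  0.00000000e+00,  0.00000000e+00,
         1.00000000e+00]])}
```

View pics/scene0.png

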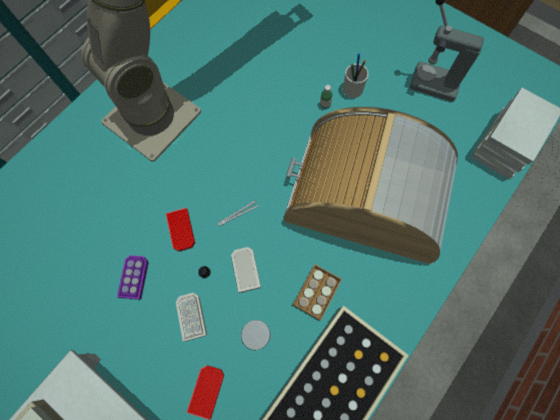

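View pics/top0.png

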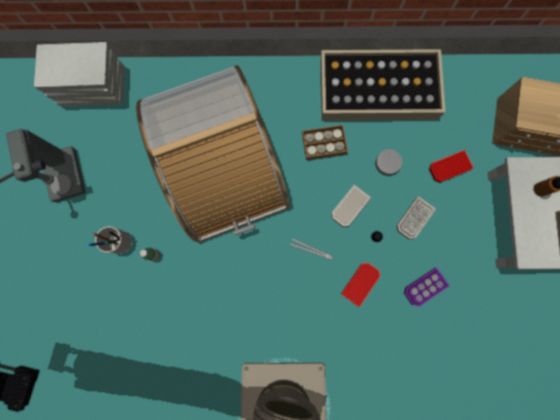

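View pics/wrist0.png

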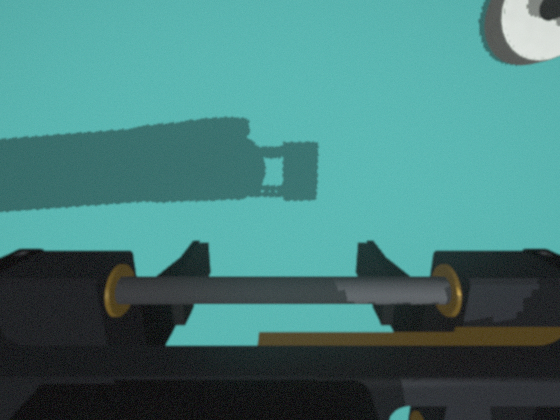

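```bash
cat > h.py <<'E'
from bench import r
import numpy as np, cv2
from scipy.spatial.transform import Rotation as Ro
def c2w(cam,p,st=None):
    i=r.camera_info(cam)
    if cam!="wrist": return i["R"].T@(np.array(p)-i["t"])
    T=i["hand_eye"];q=T[:3,:3]@np.array(p)+T[:3,3]
    return Ro.from_quat(st["eef_rot"]).apply(q)+st["ee_pos"]
def proj(cam,X,st=None):
    i=r.camera_info(cam);X=np.atleast_2d(X)
    if cam!="wrist": c=X@i["R"].T+i["t"]
    else:
        T=i["hand_eye"];q=Ro.from_quat(st["eef_rot"]).inv().apply(X-st["ee_pos"]);c=(q-T[:3,3])@T[:3,:3]
    u=c@i["K"].T;return u[:,:2]/u[:,2:]
def ray(cam,uv,z,st=None):
    i=r.camera_info(cam);d=np.linalg.inv(i["K"])@np.array([uv[0],uv[1],1.])
    a=c2w(cam,[0,0,0],st);b=c2w(cam,d,st)-a
    return a+b*(z-a[2])/b[2]
def save(cam,name,crop=None,k=1):
    st=r.read_state();im=r.camera(cam)[:,:,::-1].copy()
    np.save(f"pics/{name}.npy",im)
    if crop: x0,y0,x1,y1=crop; im=im[y0:y1,x0:x1]
    im=cv2.resize(im,None,fx=k,fy=k,interpolation=cv2.INTER_CUBIC);cv2.imwrite(f"pics/{name}.png",im);return st
E
python3 - <<'E'
from h import *
for cam,l in (("top",["cabinet","track_axis","handle","tray_mid","lid_mid","crystal_box","glue_bottle","loupe","bench_block","tweezers","pen_pot"]),("scene",["cabinet","track_axis","handle","tray_mid","lid_mid"])):
    r.camera(cam)
    for n in l:
        print(cam,n,[(np.round(c2w(cam,d["position"]),3).tolist(),round(d["confidence"],2),proj(cam,c2w(cam,d["position"])).round().tolist()) for d in r.tip_of(cam,n)[:4]])
print(r.read_state()["time"])
im=np.array(cv2.imread("pics/top0.png"))
cv2.imwrite("pics/topA.png",cv2.resize(im[140:310,320:480],None,fx=3.5,fy=3.5,interpolation=cv2.INTER_CUBIC))
cv2.imwrite("pics/topB.png",cv2.resize(im[60:250,130:300],None,fx=3.2,fy=3.2,interpolation=cv2.INTER_CUBIC))
E
```

```text
top cabinet []
top track_axis [([0.556, -0.2, 0.008], 0.37, [[350.0, 206.0]])]
top handle [([0.486, 0.101, 0.068], 0.76, [[246.0, 228.0]])]
top tray_mid [([0.319, -0.408, 0.016], 0.84, [[427.0, 288.0]]), ([0.517, -0.382, 0.011], 0.76, [[413.0, 219.0]])]
top lid_mid [([0.559, -0.198, 0.004], 0.93, [[349.0, 206.0]]), ([0.335, -0.222, 0.014], 0.82, [[361.0, 282.0]]), ([0.675, -0.503, 0.005], 0.7, [[449.0, 167.0]])]
top crystal_box [([0.756, -0.125, -0.0], 0.72, [[323.0, 143.0]])]
top glue_bottle [([0.422, 0.377, -0.004], 0.71, [[155.0, 253.0]]), ([0.483, 0.103, 0.065], 0.7, [[246.0, 229.0]])]
top loupe [([0.467, -0.276, -0.004], 0.61, [[376.0, 237.0]])]
top bench_block [([0.692, -0.318, -0.002], 0.93, [[387.0, 163.0]]), ([0.558, -0.198, 0.007], 0.7, [[350.0, 206.0]])]
top tweezers []
top pen_pot [([0.456, 0.48, -0.004], 0.97, [[121.0, 242.0]]), ([0.557, -0.197, 0.006], 0.55, [[349.0, 206.0]])]
scene cabinet []
scene track_axis []
scene handle []
scene tray_mid [([0.516, -0.391, 0.014], 0.63, [[188.0, 316.0]])]
scene lid_mid [([0.559, -0.196, 0.015], 0.66, [[246.0, 268.0]]), ([0.336, -0.226, 0.009], 0.59, [[181.0, 231.0]]), ([0.757, -0.126, -0.002], 0.51, [[317.0, 293.0]])]
1.05
```

View pics/topA.png

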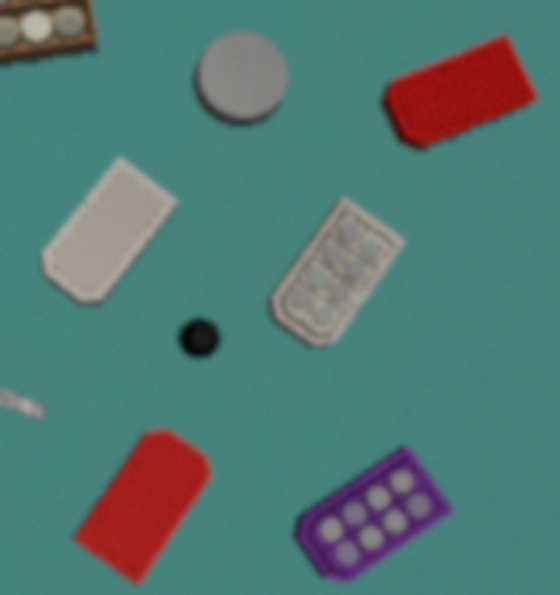

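View pics/topB.png

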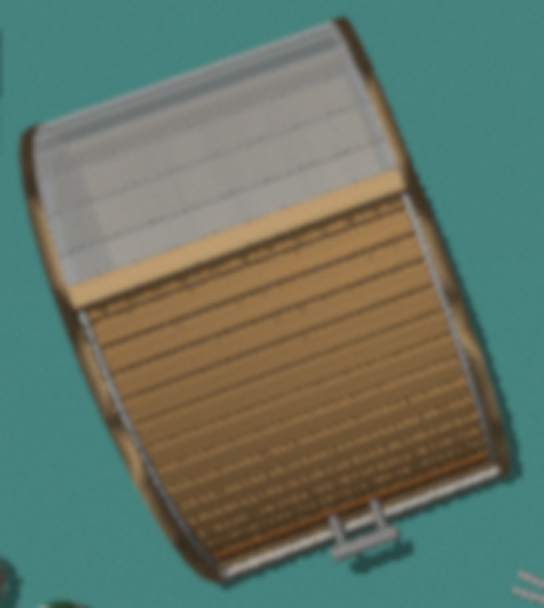

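```bash
python3 - <<'E'
from h import *
f=lambda a:(130+a[0]/3.2,60+a[1]/3.2)
L=ray("top",f((76,308)),.2596);R=ray("top",f((408,191)),.2596)
d=L-R;print("header",L,R,np.linalg.norm(d),np.degrees(np.arctan2(-d[0],d[1])))
a=ray("top",f((333,556)),.065);b=ray("top",f((397,535)),.065);d=a-b
print("bar",a,b,(a+b)/2,np.linalg.norm(d),np.degrees(np.arctan2(-d[0],d[1])))
a=ray("top",f((222,577)),.03);b=ray("top",f((503,470)),.03);d=a-b
print("sill",a,b,np.linalg.norm(d),np.degrees(np.arctan2(-d[0],d[1])))
# rear top corners
E
```

```text
header [0.63772684 0.30609765 0.2596    ] [0.72803907 0.05734964 0.2596    ] 0.26463534830998425 19.954295443027284
bar [0.4710205  0.13587172 0.065     ] [0.48914294 0.08003618 0.065     ] [0.48008172 0.10795395 0.065     ] 0.058702898804803894 17.98178413097547
sill [0.45653342 0.2400981  0.03      ] [ 0.55246878 -0.01310404  0.03      ] 0.270767270736714 20.751117590854857
```

```bash
cat >> h.py <<'E'
O=np.array([0.706,0.190,0]);YAW=np.radians(20.)
def cab(x,y,z,O=None,yaw=None):
    O=globals()['O'] if O is None else O; yaw=YAW if yaw is None else yaw
    return np.array([O[0]+np.cos(yaw)*x-np.sin(yaw)*y,O[1]+np.sin(yaw)*x+np.cos(yaw)*y,z])
def wire():
    L=[]
    for y in(-.145,.145):
        t=np.linspace(0,np.pi,30);L.append([cab(-.218*np.cos(a),y,.04+.218*np.sin(a)) for a in t])
        L.append([cab(x,y,0) for x in(-.218,.218)])
    for x in(-.218,.218):L.append([cab(x,y,0) for y in(-.145,.145)])
    L.append([cab(-.025,y,.2596) for y in(-.133,.133)])
    return L
def bar(th):
    a=np.radians(6)+th;return [cab(-.241*np.cos(a),y,.04+.241*np.sin(a)) for y in(-.03,.03)]
E
python3 - <<'E'
from h import *
for cam in("top","scene"):
    im=cv2.imread(f"pics/{cam}0.png")
    im=cv2.resize(im,None,fx=3,fy=3)
    for l in wire()+[bar(0)]:
        p=(proj(cam,np.array(l))*3+1).astype(np.int32);cv2.polylines(im,[p],False,(255,0,255),1)
    c=im[150:750,360:920] if cam=="top" else im[270:830,800:1420]
    cv2.imwrite(f"pics/w_{cam}.png",c)
E
```

```text
(no output)
```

View pics/w_top.png

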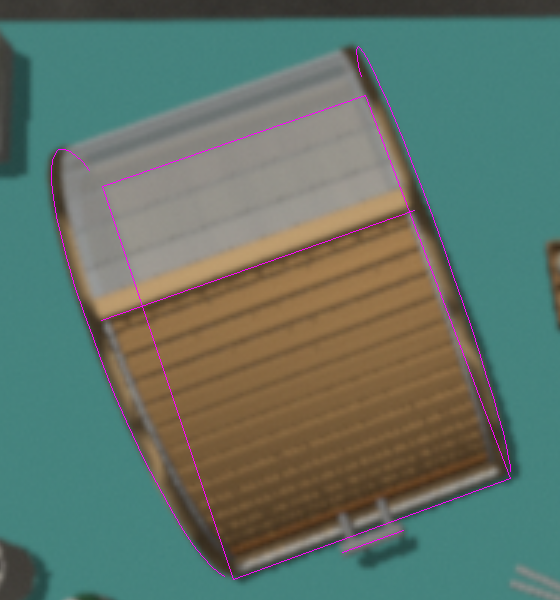

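View pics/w_scene.png

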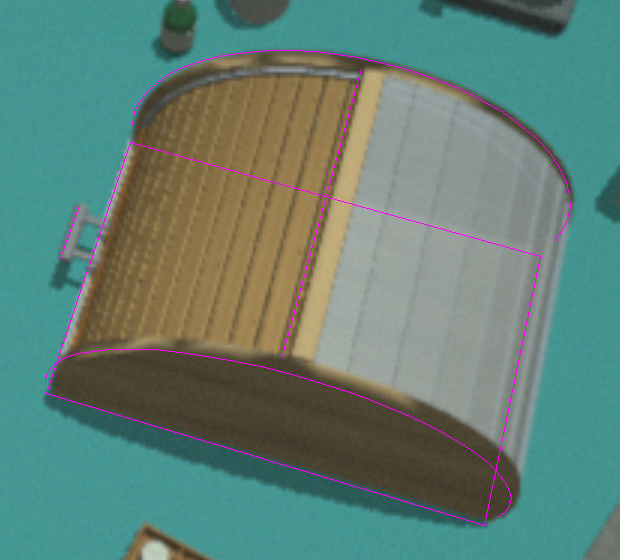

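Call:
move_arm --pt "1 0 0 0 -0.074" --pt "1 0 0 0 -0.074" --pt "1 0 0 0 -0.074" --pt "1 0 0 0 -0.074" --pt "1 0 0 0 -0.073" --pt "1 -0.2 -0.8 0 0" --pt "1 -0.2 -0.8 0 0" --pt "1 -0.2 -0.8 0 0" --pt "1 -0.2 -0.8 0 0" --pt "1 -0.2 -0.8 0 0" --pt "1 -0.2 -0.8 0 0" --pt "1 -0.2 -0.8 0 0"

```text
time: 2.05
ee_pos: [0.2242, 0.488, 0.2227]
eef_rot: [-0.174, 0.985, 0.0, 0.0]
ft_force: [0.3, 0.4, 0.1]
width: 0.087
```

Call:
move_arm --pt "1 -0.2 -0.98 0 0" --pt "1 -0.2 -0.98 0 0" --pt "1 -0.2 -0.98 0 0" --pt "1 -0.2 -0.98 0 0" --pt "1 -0.2 -0.98 0 0" --pt "1 -0.2 -0.98 0 0" --pt "1 -0.2 -0.98 0 0" --pt "1 -0.2 -0.98 0 0" --pt "1 -0.2 -0.98 0 0" --pt "1 -0.2 -0.98 0 0" --pt "1 -0.2 -0.98 0 0" --pt "1 -0.2 -0.98 0 0"

```text
time: 3.05
ee_pos: [0.3811, 0.2319, 0.2228]
eef_rot: [-0.173, 0.985, 0.0, 0.0]
ft_force: [0.6, 0.0, 0.7]
width: 0.0868
```

Call:
move_arm --pt "1 -0.2 -0.98 0 0" --pt "1 -0.2 -0.98 0 0" --pt "1 -0.2 -0.98 0.2 0" --pt "1 -0.2 -0.98 0.2 0" --pt "1 -0.2 -0.98 0.2 0" --pt "1 0 -0.98 0.2 0" --pt "1 0 0 0 0"

```text
time: 3.63
ee_pos: [0.4554, 0.0987, 0.2019]
eef_rot: [-0.171, 0.985, -0.001, -0.0]
ft_force: [0.1, -1.3, -0.1]
width: 0.087
```

```bash
python3 - <<'E'
from h import *
st=save("wrist","w1");print(st["ee_pos"],st["eef_rot"],st["time"])
for n in("handle",):
    print([(np.round(c2w("wrist",d["position"],st),4),d["confidence"],proj("wrist",c2w("wrist",d["position"],st),st).round()) for d in r.tip_of("wrist",n)])
im=np.load("pics/w1.npy").copy()
for o in((.706,.190,0),(.709,.191,0)):
    O[:]=o; p=proj("wrist",np.array(bar(0)),st);print(p)
    cv2.polylines(im,[p.astype(np.int32)],False,(255,0,255),1)
cv2.imwrite("pics/w1.png",im)
E
```

```text
[0.45539536 0.09868319 0.20190838] [-1.70623834e-01  9.85335974e-01 -6.83531463e-04 -2.40522220e-04] 3.6333
[(array([0.4852, 0.1095, 0.0598]), 0.61, array([[284., 229.]]))]
[[255.1847279  226.31026728]
 [312.30825898 226.09522564]]
[[255.19378493 229.14653754]
 [312.15785452 228.93391013]]
```

View pics/w1.png

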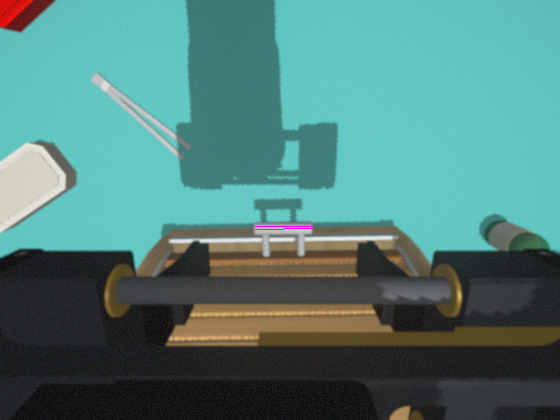

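Call:
move_arm --pt "1 -0.62 0 0.4 0" --pt "1 -0.62 0 0.6 0" --pt "1 0 0 0.8 0" --pt "1 0 0 0.8 0" --pt "1 0 0 0.8 0" --pt "1 0 0 0.8 0" --pt "1 0 0 0.8 0" --pt "1 0 0 0.6 0" --pt "1 0 0 0.4 0" --pt "1 0 0 0 0" --pt "-1 0 0 0 0" --pt "-1 0 0 0 0" --squeeze 20

```text
time: 4.73
ee_pos: [0.484, 0.1147, 0.0535]
eef_rot: [-0.174, 0.985, 0.0, 0.001]
ft_force: [-0.4, 0.2, -0.3]
width: 0.0799
```

Call:
move_arm --pt "-1 0 0 0 0" --pt "-1 0 0 0 0" --pt "-1 0 0 0 0" --pt "-1 0 0 0 0"

```text
time: 5.07
ee_pos: [0.4862, 0.109, 0.0534]
eef_rot: [-0.172, 0.985, -0.003, 0.002]
ft_force: [10.2, -19.6, -2.8]
width: 0.0594
```

```bash
python3 - <<'E'
from h import *
st=save("wrist","w2");print(st["ee_pos"],st["width"],st["ft_force"])
E
```

```text
[0.48618675 0.1090333  0.05344086] 0.05935178212740292 [ 10.22591451 -19.58558039  -2.84079046]
```

View pics/w2.png

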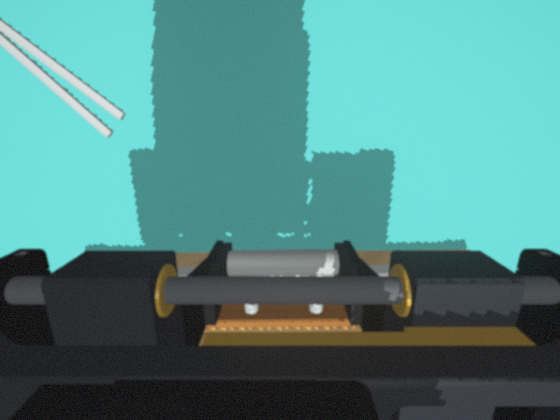

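Call:
move_arm --pt "-1 0 -0.24 0 0" --pt "-1 -0.07 0 -0.5 0" --pt "-1 -0.09 0 -0.5 0" --pt "-1 -0.12 0 -0.49 0" --pt "-1 -0.14 0 -0.48 0" --pt "-1 -0.17 0 -0.48 0" --pt "-1 -0.19 0 -0.47 0" --pt "-1 -0.3 0 -0.6 0" --pt "-1 -0.34 0 -0.58 0" --pt "-1 -0.38 0 -0.56 0" --pt "-1 -0.41 0 -0.53 0" --pt "-1 -0.45 0 -0.5 0"

```text
time: 6.12
ee_pos: [0.5477, 0.1321, 0.1958]
eef_rot: [-0.174, 0.985, 0.001, -0.0]
ft_force: [0.3, 2.9, -3.2]
width: 0.0597
```

Call:
move_arm --pt "-1 -0.48 0 -0.47 0" --pt "-1 -0.52 0 -0.43 0" --pt "-1 -0.54 0 -0.4 0" --pt "-1 -0.57 0 -0.36 0" --pt "-1 -0.59 0 -0.32 0" --pt "-1 -0.46 0 -0.21 0" --pt "-1 -0.47 0 -0.19 0" --pt "-1 -0.32 0 -0.11 0" --pt "-1 -0.32 0 -0.1 0" --pt "-1 0 0 0 0" --pt "-1 0 0 0 0"

```text
time: 7.03
ee_pos: [0.6482, 0.1699, 0.2604]
eef_rot: [-0.175, 0.985, 0.001, 0.001]
ft_force: [-1.2, 4.9, 2.5]
width: 0.0597
```

```bash
python3 - <<'E'
from h import *
st=r.read_state();print(st["ee_pos"],st["width"],st["ft_force"],st["joint_positions"])
save("scene","s3");save("top","t3",(100,40,340,260),2.5)
E
```

```text
[0.64821129 0.16988094 0.26043469] 0.05970030444106118 [-1.22202477  4.93708894  2.52139802] [-0.60508412  0.43201944  0.40629293  1.288725   -0.17013155  1.45260419
  1.7093183 ]
```

View pics/s3.png

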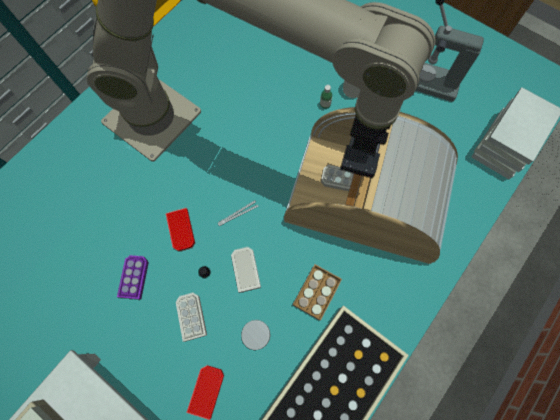

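View pics/t3.png

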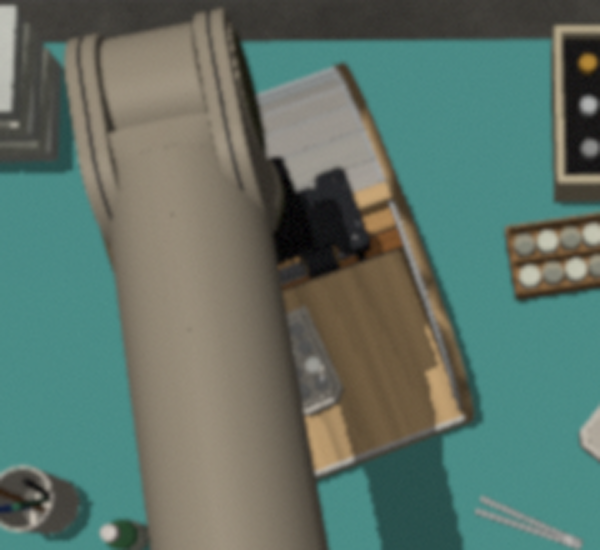

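Call:
move_arm --pt "1 0 0 0 0" --pt "1 0 0 0 0" --pt "1 0 0 0 0" --pt "1 0 0 -0.3 0" --pt "1 0 0 -0.8 0" --pt "1 0 0 -0.8 0" --pt "1 0.4 0 -0.4 0" --pt "1 0.8 0 0 0" --pt "1 0.8 0 0 0" --pt "1 0.8 0 0 0" --pt "1 0 0 0 0"

```text
time: 8.05
ee_pos: [0.5807, 0.1418, 0.3187]
eef_rot: [-0.173, 0.985, 0.0, 0.0]
ft_force: [-0.8, -0.8, -0.2]
width: 0.0868
```

```bash
python3 - <<'E'
from h import *
st=save("wrist","w4");print(st["ee_pos"],st["eef_rot"],st["width"],st["ft_force"])
print([(np.round(c2w("wrist",d["position"],st),4),d["confidence"],proj("wrist",c2w("wrist",d["position"],st),st).round()) for d in r.tip_of("wrist","base_tray_mid")])
save("scene","s4",(250,80,490,280),2.5);save("top","t4",(100,40,340,260),2.5)
E
```

```text
[0.58072133 0.1418253  0.31865606] [-1.72698186e-01  9.84974642e-01  3.32190122e-04  4.25269213e-04] 0.08684440128330263 [-0.80251742 -0.83029398 -0.19639885]
[(array([0.6202, 0.1774, 0.039 ]), 0.77, array([[296., 209.]]))]
```

View pics/w4.png

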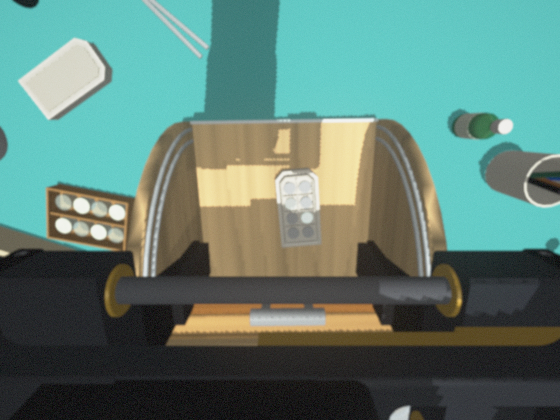

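View pics/s4.png

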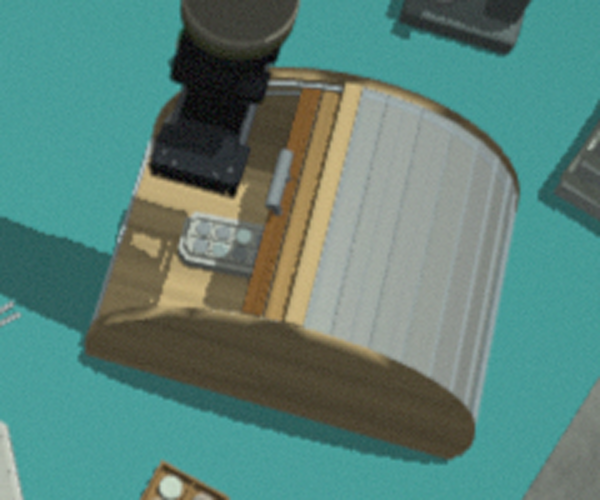

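View pics/t4.png

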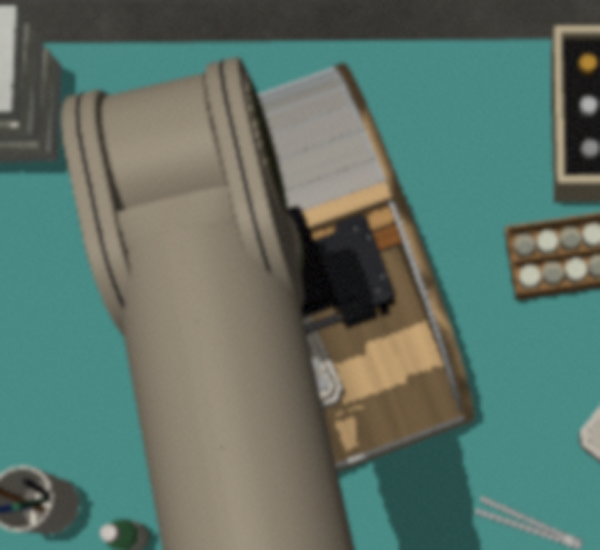

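```bash
python3 - <<'E'
from h import *
st=r.read_state();Rm=Ro.from_quat(st["eef_rot"]);p=st["ee_pos"]
for cam,crop in(("scene",(280,0,480,200)),("top",(100,20,340,200))):
    im=cv2.resize(np.load(f"pics/{cam[0]}4.npy"),None,fx=3,fy=3,interpolation=cv2.INTER_CUBIC)
    for h,rad,col in((.07,0,(0,0,255)),(.17,.05,(255,0,255)),(.20,.05,(0,255,255)),(.24,.05,(0,255,0))):
        if rad==0: pts=[[sx*.0375,sy*.095,-h] for sx,sy in((-1,-1),(1,-1),(1,1),(-1,1),(-1,-1))]
        else: pts=[[rad*np.cos(a),rad*np.sin(a),-h] for a in np.linspace(0,6.3,40)]
        q=proj(cam,Rm.apply(np.array(pts))+p)*3
        cv2.polylines(im,[q.astype(np.int32)],False,col,1)
    x0,y0,x1,y1=[3*c for c in crop];cv2.imwrite(f"pics/cyl_{cam}.png",im[y0:y1,x0:x1])
im=np.load("pics/w4.npy")[150:265,240:350];cv2.imwrite("pics/w4c.png",cv2.resize(im,None,fx=5,fy=5,interpolation=cv2.INTER_CUBIC))
E
```

```text
(no output)
```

View pics/cyl_scene.png

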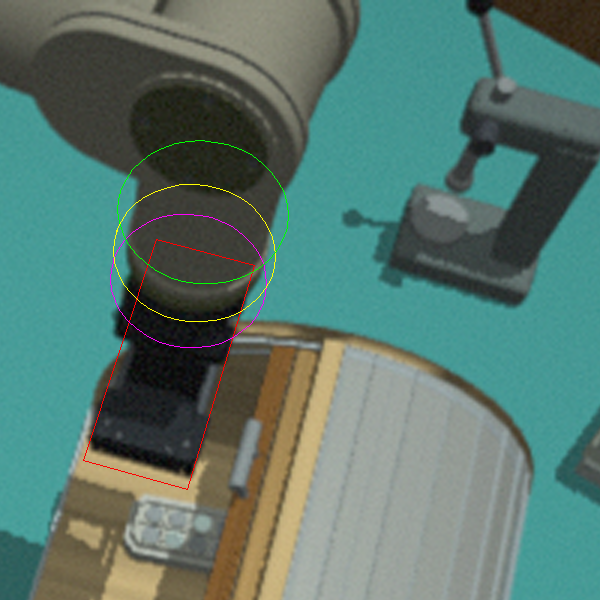

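View pics/w4c.png

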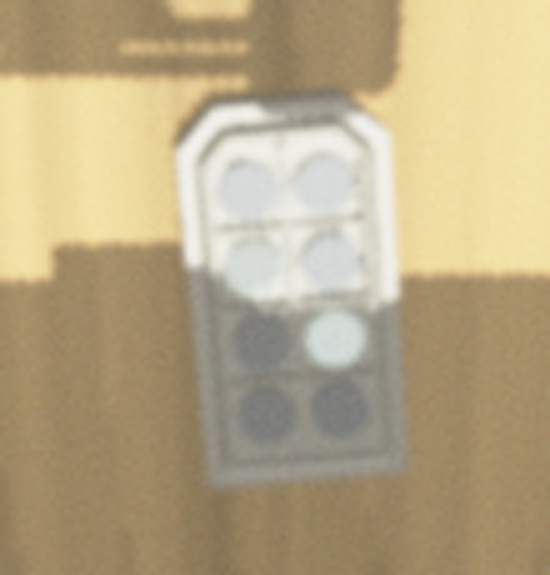

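View pics/cyl_top.png

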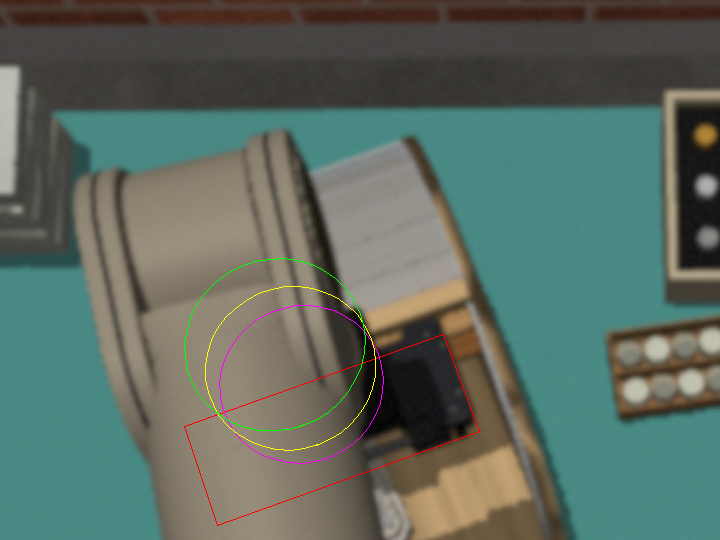

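```bash
cat >> h.py <<'E'
def outline(ins=0.):
    a=.059-ins;b=.031-ins;c=.012-ins*.586
    return np.array([[a,b],[a,-b],[-a+c,-b],[-a,-b+c],[-a,b-c],[-a+c,b],[a,b]])
def place(pts,x,y,yaw,z):
    c,s=np.cos(yaw),np.sin(yaw);return np.c_[x+c*pts[:,0]-s*pts[:,1],y+s*pts[:,0]+c*pts[:,1],np.full(len(pts),z)]
def drawtray(im,cam,st,x,y,yaw,z0,k,off,tray=True):
    L=[(0,0,(255,0,255)),(0,.02,(0,0,255))]+([(.0067,.028,(0,255,0))] if tray else [])
    for ins,h,col in L:
        q=(proj(cam,place(outline(ins),x,y,yaw,z0+h),st)-off+.5)*k-.5
        cv2.polylines(im,[np.round(q*8).astype(np.int32)],False,col,1,cv2.LINE_AA,3)
    return im
E
python3 - <<'E'
from h import *
from scipy.optimize import least_squares
st=r.read_state()
off=np.array([240,150])
px=lambda a:(np.array(a)+.5)/5-.5+off
T=outline(0);R=outline(.0067)
obs=[(0,T,.05,(405,466)),(0,T,.05,(0,0))]
# rear corners: index0 (+y), index1 (-y)
ob=[(T[0],.05,(405,466)),(T[1],.05,(211,486)),(T[2],.05,(182,152)),(T[5],.05,(391,143))]
def res(p):
    return np.concatenate([(proj("wrist",place(t[None],p[0],p[1],p[2],z),st)[0]-px(u)) for t,z,u in ob])
s=least_squares(res,[.62,.177,np.radians(24)]);print(s.x,np.degrees(s.x[2]),s.fun.round(2))
im=cv2.resize(np.load("pics/w4.npy")[150:265,240:350],None,fx=5,fy=5,interpolation=cv2.INTER_CUBIC)
drawtray(im,"wrist",st,*s.x,.03,5,off);cv2.imwrite("pics/w4d.png",im)
x,y,yaw=s.x
print("cab", np.cos(YAW)*(x-.708)+np.sin(YAW)*(y-.1905), -np.sin(YAW)*(x-.708)+np.cos(YAW)*(y-.1905))
E
```

```text
[0.61862432 0.18170354 0.42721758] 24.477764163765645 [ 0.7   1.72 -0.63  0.56 -0.56 -0.25  0.49 -1.7 ]
cab -0.08699423646411569 0.022302319590713413
```

View pics/w4d.png

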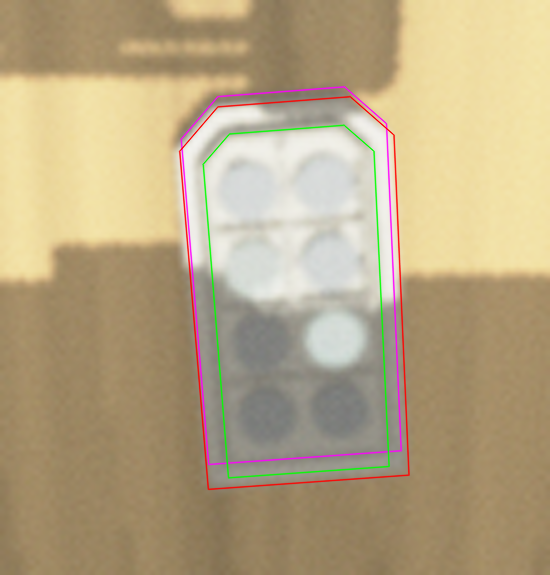

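Call:
move_arm --pt "1 0.3 0 0.5 0" --pt "1 0.5 0 0.9 0" --pt "1 0.5 0.3 0.9 0" --pt "1 0.5 0.3 0.9 0" --pt "1 0.2 0.3 0.9 0" --pt "1 0 0 0.5 0" --pt "1 0 0 0 0" --pt "1 0 0 0 0"

```text
time: 8.92
ee_pos: [0.5282, 0.1477, 0.2019]
eef_rot: [-0.173, 0.985, -0.0, -0.0]
ft_force: [-0.1, -0.6, 0.5]
width: 0.087
```

```bash
python3 - <<'E'
from h import *
st=save("wrist","w5");print(st["ee_pos"],st["eef_rot"],st["time"])
print([(np.round(c2w("wrist",d["position"],st),4),d["confidence"],proj("wrist",c2w("wrist",d["position"],st),st).round()) for d in r.tip_of("wrist","base_tray_mid")])
E
```

```text
[0.52820755 0.14767877 0.20186954] [-1.73448836e-01  9.84842702e-01 -3.56504390e-04 -4.75592221e-04] 8.9167
[(array([0.6192, 0.1763, 0.0405]), 0.62, array([[280., 273.]])), (array([ 0.4161,  0.3759, -0.0011]), 0.43, array([[492., 166.]]))]
```

View pics/w5.png

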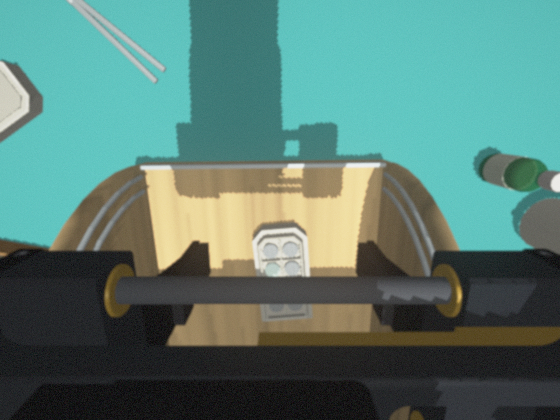

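```bash
python3 - <<'E'
from h import *
st=r.read_state()
off=np.array([235,215]);im=cv2.resize(np.load("pics/w5.npy")[215:330,235:335],None,fx=5,fy=5,interpolation=cv2.INTER_CUBIC)
cv2.imwrite("pics/w5c.png",im)
drawtray(im,"wrist",st,.6186,.1797,np.radians(24.5),.03,5,off);cv2.imwrite("pics/w5d.png",im)
E
```

```text
(no output)
```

View pics/w5c.png

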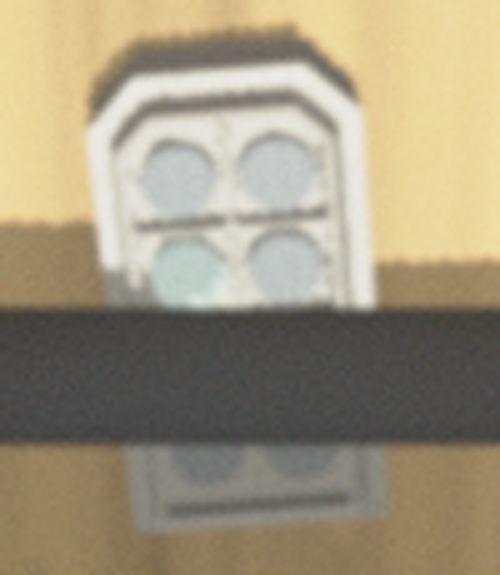

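View pics/w5d.png

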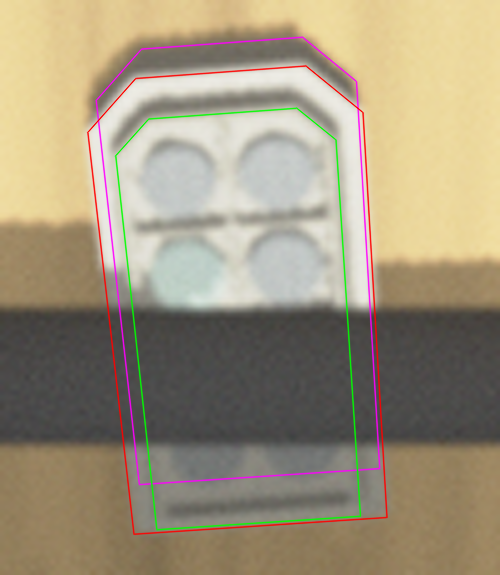

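Call:
move_arm --pt "1 0.43 0 -0.5 0" --pt "1 0.43 -0.4 -0.5 0" --pt "1 0.43 -0.9 -0.4 0" --pt "1 0.43 -0.94 -0.3 0" --pt "1 0.43 -0.94 0 0" --pt "1 0.43 -0.94 0 0" --pt "1 0.43 -0.94 0 0" --pt "1 0.43 -0.94 0 0" --pt "1 0.43 -0.94 0 0" --pt "1 0.43 -0.94 0 0" --pt "1 0.43 -0.94 0 0" --pt "1 0.43 -0.94 0 0"

```text
time: 10.02
ee_pos: [0.4905, -0.1274, 0.246]
eef_rot: [-0.173, 0.985, -0.0, 0.001]
ft_force: [0.3, -0.3, 0.0]
width: 0.087
```

Call:
move_arm --pt "1 0.43 -0.94 0 0.078" --pt "1 0.5 -0.9 0 0.078" --pt "1 0.6 -0.83 0 0.078" --pt "1 0.68 -0.76 0 0.078" --pt "1 0.75 -0.68 0 0.078" --pt "1 0.6 -0.4 0 0.078" --pt "1 0.4 -0.2 0 0.078" --pt "1 0 0 0 0.065" --pt "1 0 0 0 0"

```text
time: 10.77
ee_pos: [0.4016, -0.2387, 0.2459]
eef_rot: [0.304, 0.953, 0.001, 0.001]
ft_force: [0.2, -0.2, 0.1]
width: 0.0869
```

```bash
python3 - <<'E'
from h import *
st=save("wrist","w6");print(st["ee_pos"],st["eef_rot"],st["time"],st["joint_positions"].round(2))
print([(np.round(c2w("wrist",d["position"],st),4),d["confidence"],proj("wrist",c2w("wrist",d["position"],st),st).round()) for d in r.tip_of("wrist","tray_mid")])
E
```

```text
[ 0.40161673 -0.23871544  0.24589503] [3.03846068e-01 9.52720164e-01 5.40650524e-04 1.25005539e-03] 10.7667 [-0.31 -0.09  0.72  1.86  0.06  1.35  1.35]
[(array([ 0.5174, -0.3875,  0.0128]), 0.8, array([[247., 300.]])), (array([ 0.3207, -0.4119,  0.0103]), 0.79, array([[146., 206.]]))]
```

View pics/w6.png

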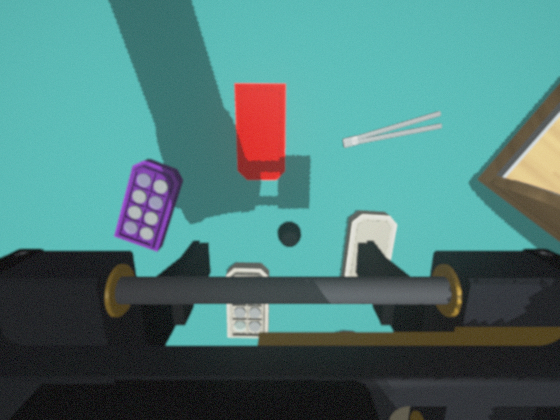

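Call:
move_arm --pt "1 -0.96 -0.36 0 0" --pt "1 -0.96 -0.36 0 0" --pt "1 -0.96 -0.36 0 0" --pt "1 -0.96 -0.36 0 0" --pt "1 -0.96 -0.36 0 0" --pt "1 -0.96 -0.36 0 0" --pt "1 0 0 0 0" --pt "1 0 0 0 0"

```text
time: 11.53
ee_pos: [0.4889, -0.3655, 0.2437]
eef_rot: [0.3, 0.954, -0.001, -0.001]
ft_force: [0.1, 0.9, 0.4]
width: 0.0871
```

```bash
python3 - <<'E'
from h import *
st=save("wrist","w7");print(st["ee_pos"],st["eef_rot"],st["time"],st["joint_positions"].round(2))
for l in("tray_mid","lid_mid"):print([(np.round(c2w("wrist",d["position"],st),4),d["confidence"],proj("wrist",c2w("wrist",d["position"],st),st).round()) for d in r.tip_of("wrist",l)])
E
```

```text
[ 0.4888925  -0.36552019  0.24368066] [ 0.29959813  0.95406436 -0.00107929 -0.00100094] 11.5333 [-0.08  0.37  0.84  1.51 -0.27  1.39  1.74]
[(array([ 0.5178, -0.3875,  0.0121]), 0.87, array([[283., 209.]])), (array([ 0.3196, -0.4074,  0.0111]), 0.81, array([[177.,  90.]]))]
[(array([ 0.6818, -0.5008,  0.0082]), 0.92, array([[283., 331.]])), (array([ 0.5568, -0.2002,  0.0071]), 0.61, array([[417., 153.]])), (array([ 0.4666, -0.2778, -0.0033]), 0.6, array([[329., 129.]])), (array([ 0.3304, -0.228 ,  0.0033]), 0.59, array([[303.,   5.]]))]
```

View pics/w7.png

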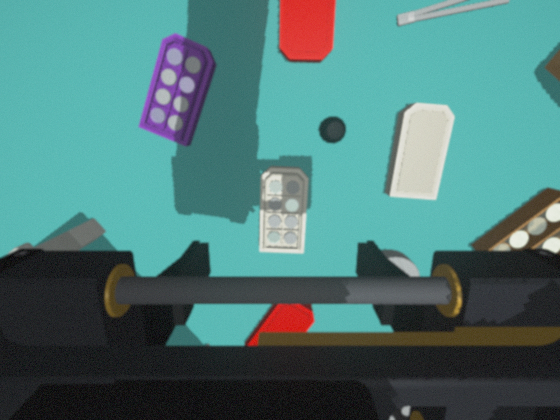

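```bash
python3 - <<'E'
from h import *
from scipy.optimize import least_squares
st=r.read_state()
for nm,off,sz,x,y,yaw,tr in(("a",(235,155),(100,110),.5178,-.3875,np.radians(-35),True),("b",(375,95),(100,110),.5568,-.2,np.radians(-43),False)):
    off=np.array(off);im=np.load("pics/w7.npy")[off[1]:off[1]+sz[1],off[0]:off[0]+sz[0]]
    big=cv2.resize(im,None,fx=5,fy=5,interpolation=cv2.INTER_CUBIC);raw=big.copy()
    drawtray(big,"wrist",st,x,y,yaw,0,5,off,tr)
    cv2.imwrite(f"pics/w7{nm}.png",np.hstack([raw,big])[:, :][:, ::1] if False else cv2.resize(np.hstack([raw,big]),(800,440)))
E
```

```text
(no output)
```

View pics/w7a.png

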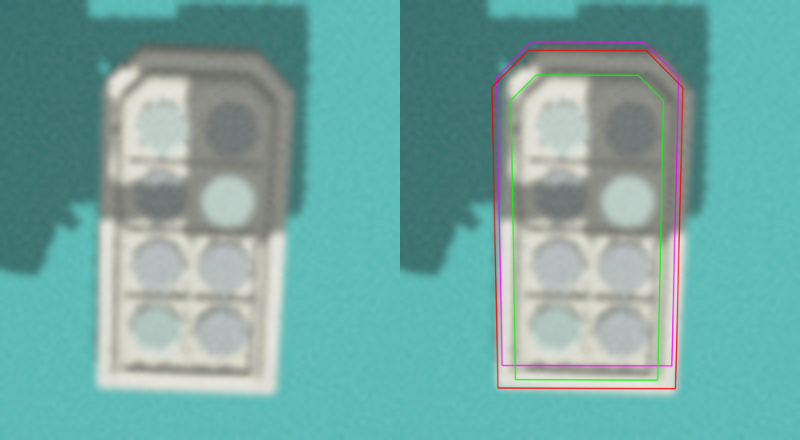

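View pics/w7b.png

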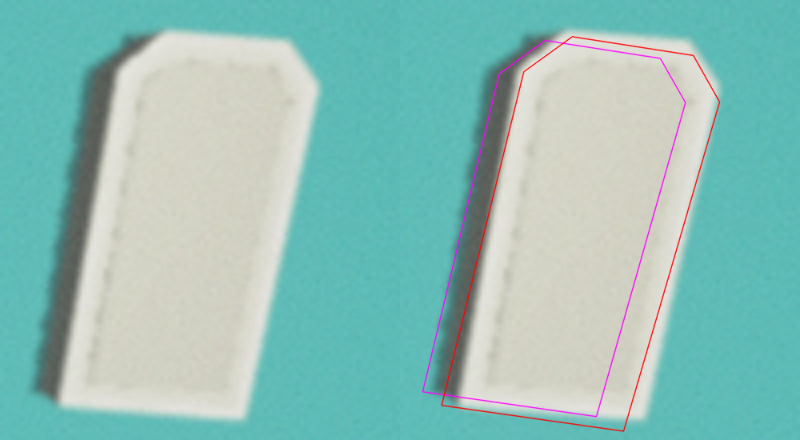

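```bash
cat >> h.py <<'E'
from scipy.optimize import least_squares
def fit(cam,st,ob,x0):
    res=lambda p:np.concatenate([(proj(cam,place(np.array(t)[None],p[0],p[1],p[2],z),st)[0]-np.array(u)) for t,z,u in ob])
    s=least_squares(res,x0,loss="soft_l1");return s.x,s.fun.reshape(-1,2).round(2)
E
python3 - <<'E'
from h import *
st=r.read_state();T=outline(0)
def f(off): return lambda a:(np.array(a)*1.25+.5)/5-.5+np.array(off)
for off,pts,x0 in(((235,155),[(0,(276,393)),(1,(97,387)),(2,(106,90)),(5,(293,93)),(3,(142,50)),(4,(258,53))],[.5178,-.3875,-.62]),((375,95),[(0,(246,418)),(1,(59,404)),(2,(118,72)),(5,(319,88)),(3,(165,32)),(4,(290,42))],[.557,-.2,-.7])):
    g=f(off);x,e=fit("wrist",st,[(T[i],.02,g(u)) for i,u in pts],x0);print(x.round(4),np.degrees(x[2]).round(2),e.tolist())
q=st["eef_rot"];print("toolx ang",np.degrees(2*np.arctan2(q[1],q[0])))
E
```

```text
[ 0.5198 -0.3861 -0.6441] -36.9 [[-0.06, 0.01], [0.37, 0.01], [-0.68, -0.93], [0.26, 0.05], [-0.21, 0.17], [0.27, 0.5]]
[ 0.5564 -0.197  -0.6796] -38.94 [[-0.32, 0.43], [0.18, 0.66], [0.28, -0.35], [-0.05, -0.52], [0.14, 0.04], [-0.24, -0.08]]
toolx ang 145.11530635747079
```

Call:
move_arm --pt "1 -0.04 0.08 0.5 0.022" --pt "1 0 0 0.95 0" --pt "1 0 0 0.95 0" --pt "1 0 0 0.95 0" --pt "1 0 0 0.95 0" --pt "1 0 0 0.95 0" --pt "1 0 0 0.95 0" --pt "1 0 0 0.95 0" --pt "1 0 0 0.95 0" --pt "1 0 0 0.7 0" --pt "1 0 0 0 0" --pt "1 0 0 0 0" --squeeze 40

```text
time: 12.68
ee_pos: [0.4905, -0.3627, 0.0249]
eef_rot: [0.316, 0.949, 0.0, -0.0]
ft_force: [-0.7, 0.2, 0.7]
width: 0.0873
```

```bash
python3 - <<'E'
from h import *
st=save("wrist","w8");print(st["ee_pos"],st["ft_force"],np.degrees(2*np.arctan2(st["eef_rot"][1],st["eef_rot"][0])))
E
```

```text
[ 0.49045514 -0.36269313  0.02489155] [-0.720255   0.182407   0.6989587] 143.0978313349121
```

View pics/w8.png

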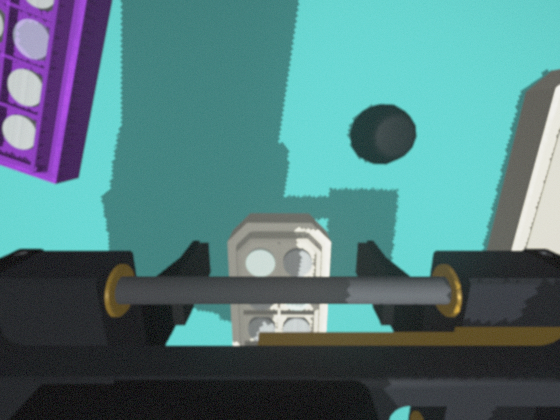

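Call:
move_arm --pt "1 -0.05 -0.05 0.4 0" --pt "1 0 0 0.42 0" --pt "1 0 0 0 0" --pt "-1 0 0 0 0" --pt "-1 0 0 0 0" --pt "-1 0 0 0 0" --pt "-1 0 0 0 0" --pt "-1 0 0 0 0" --pt "-1 0 0 0 0" --squeeze 45

```text
time: 13.48
ee_pos: [0.4908, -0.3654, 0.0042]
eef_rot: [0.317, 0.948, 0.0, 0.0]
ft_force: [0.1, 0.2, 1.2]
width: 0.0616
```

Call:
move_arm --pt "-1 0 0 -0.1 0" --pt "-1 0 0 -0.2 0" --pt "-1 0 0 -0.4 0" --pt "-1 0 0 -0.6 0" --pt "-1 0 0 -0.6 0" --pt "-1 0 0 -0.3 0" --pt "-1 0 0 0 0" --pt "-1 0 0 0 0"

```text
time: 14.15
ee_pos: [0.491, -0.3653, 0.0596]
eef_rot: [0.317, 0.948, 0.0, 0.001]
ft_force: [1.0, -0.0, -1.8]
width: 0.0618
```

```bash
python3 - <<'E'
from h import *
st=save("wrist","w9",(160,160,400,350),3.3);print(st["ee_pos"],st["ft_force"],st["torque"],st["width"])
save("scene","s9",(120,220,360,400),3)
E
```

```text
[ 0.49103219 -0.36528759  0.05958258] [ 1.00627549 -0.00491902 -1.83949152] [ 0.03769241  0.11153954 -0.00630826] 0.06178966187966606
```

View pics/w9.png

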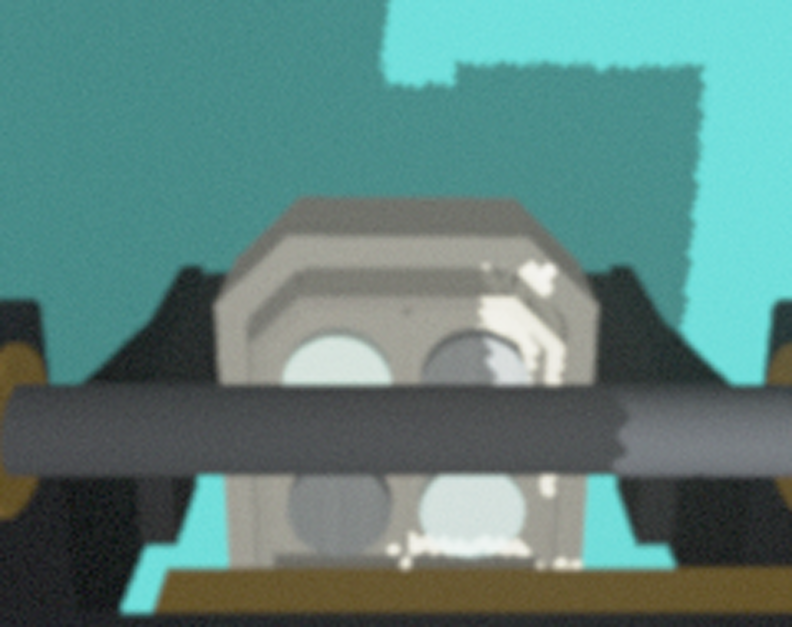

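View pics/s9.png

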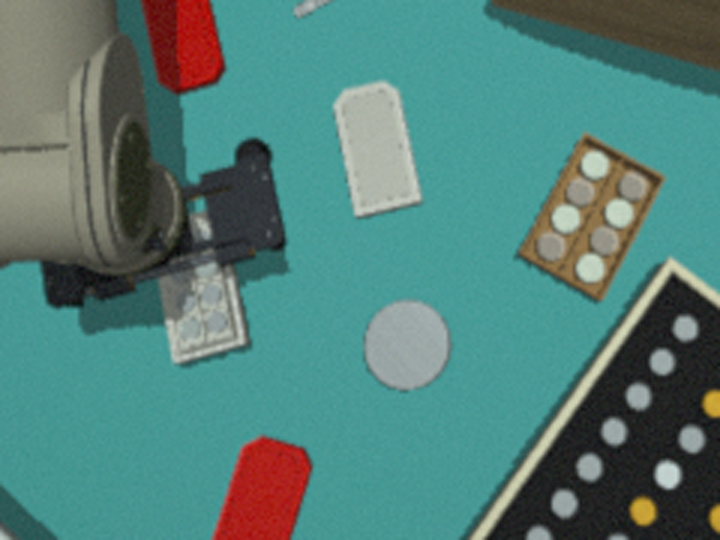

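```bash
python3 - <<'E'
from h import *
st=r.read_state()
d=st["ee_pos"]-np.array([.4908,-.3654,.0042]);x,y,yaw=.5198+d[0],-.3861+d[1],np.radians(-36.9)
for cam,nm,off,sz,k in(("wrist","w9",(200,200),(170,140),4),("scene","s9",(150,270),(80,80),6)):
    off=np.array(off);im=cv2.resize(np.load(f"pics/{nm}.npy")[off[1]:off[1]+sz[1],off[0]:off[0]+sz[0]],None,fx=k,fy=k,interpolation=cv2.INTER_CUBIC)
    drawtray(im,cam,st,x,y,yaw,d[2],k,off);cv2.imwrite(f"pics/ov9{cam}.png",im)
E
```

```text
(no output)
```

View pics/ov9wrist.png

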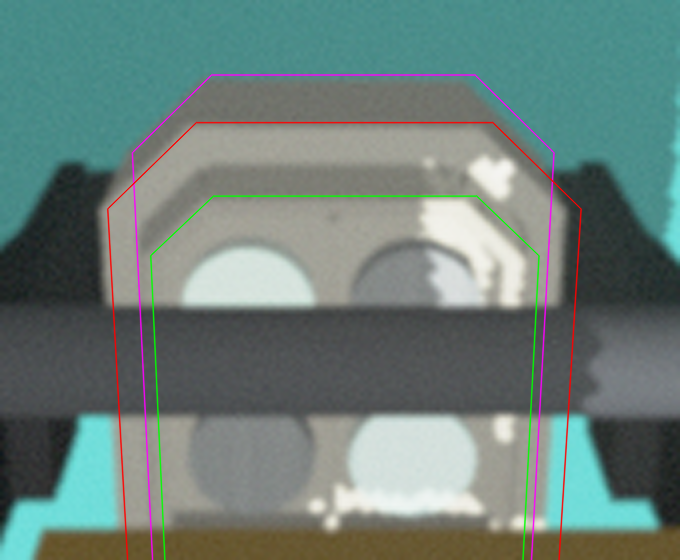

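View pics/ov9scene.png

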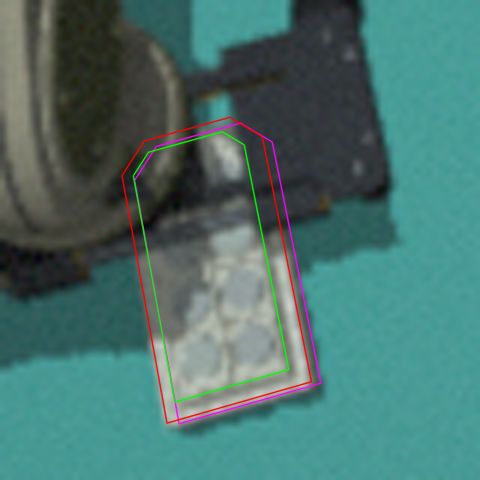

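Call:
move_arm --pt "-1 0 0 -0.4 -0.076" --pt "-1 0 0 -0.5 -0.076" --pt "-1 0 0 -0.5 -0.076" --pt "-1 0 0 -0.5 -0.076" --pt "-1 0 0 -0.5 -0.076" --pt "-1 0 0 -0.5 -0.076" --pt "-1 0 0 -0.5 -0.076" --pt "-1 0 0 -0.3 -0.076" --pt "-1 0 0 0 -0.072" --pt "-1 -0.1 0.4 0 0" --pt "-1 -0.27 0.85 0 0" --pt "-1 -0.27 0.85 0 0"

```text
time: 15.25
ee_pos: [0.4845, -0.3101, 0.1472]
eef_rot: [-0.176, 0.984, 0.004, -0.003]
ft_force: [-0.0, 0.5, -2.5]
width: 0.0615
```

Call:
move_arm --pt "-1 -0.27 0.85 0 0" --pt "-1 -0.27 0.85 0 0" --pt "-1 -0.27 0.85 0 0" --pt "-1 -0.27 0.85 0 0" --pt "-1 -0.27 0.85 0 0" --pt "-1 -0.27 0.85 0 0" --pt "-1 -0.27 0.85 0 0" --pt "-1 -0.27 0.85 0 0" --pt "-1 -0.27 0.85 0 0" --pt "-1 -0.27 0.85 0 0" --pt "-1 -0.27 0.85 0 0" --pt "-1 -0.27 0.85 0 0"

```text
time: 16.25
ee_pos: [0.4714, -0.0413, 0.1487]
eef_rot: [-0.177, 0.984, 0.004, -0.003]
ft_force: [0.0, 0.5, -1.4]
width: 0.0619
```

```bash
python3 - <<'E'
from h import *
st=r.read_state();print(st["ee_pos"],np.degrees(2*np.arctan2(st["eef_rot"][1],st["eef_rot"][0])),st["joint_positions"].round(2),st["width"])
save("scene","s10")
E
```

```text
[ 0.47143786 -0.04134155  0.14869202] 200.41162779090075 [-0.16  0.06  0.16  1.95 -0.02  1.15  1.94] 0.061935028984430804
```

View pics/s10.png

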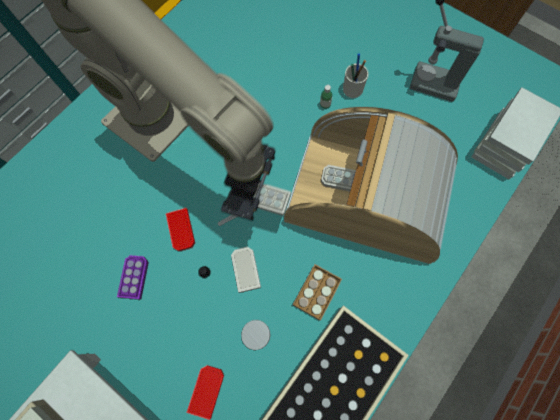

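Call:
move_arm --pt "-1 0.2 0.5 0 0" --pt "-1 0 0.8 0 0" --pt "-1 -0.1 0.9 0 0" --pt "-1 -0.1 0.9 0 0" --pt "-1 -0.1 0.9 0 0" --pt "-1 -0.1 0.9 0 0" --pt "-1 -0.1 0.7 0 0" --pt "-1 -0.1 0.4 0 -0.044" --pt "-1 0 0.1 0 0" --pt "-1 0 0 0 0"

```text
time: 17.13
ee_pos: [0.4277, 0.1037, 0.15]
eef_rot: [-0.211, 0.977, 0.003, -0.003]
ft_force: [-0.1, 0.0, -2.7]
width: 0.0616
```

```bash
python3 - <<'E'
from h import *
st=save("wrist","w11");print(st["ee_pos"],np.degrees(2*np.arctan2(st["eef_rot"][1],st["eef_rot"][0])),Ro.from_quat(st["eef_rot"]).as_matrix()[2].round(4),st["joint_positions"].round(2),st["width"])
a=np.radians(204.3);ex=np.array([np.cos(a),np.sin(a)]);ey=np.array([np.sin(a),-np.cos(a)])
d=np.array([.5862,.165])-st["ee_pos"][:2];print(d@ex/.025,d@ey/.025)
save("scene","s11",(200,50,480,270),2.5)
E
```

```text
[0.42766559 0.10374934 0.15000573] 204.39425240074942 [ 0.0047  0.008  -1.    ] [-0.32 -0.01 -0.01  2.01 -0.01  1.14  1.66] 0.061557247059489555
-6.787772364231486 -0.37660544575859717
```

View pics/s11.png

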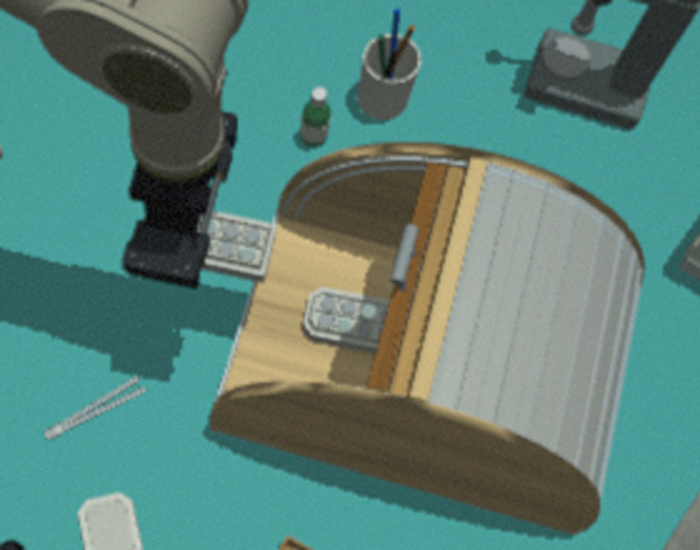

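Call:
move_arm --pt "-1 -0.3 0 0.5 0" --pt "-1 -0.5 -0.1 0.7 0" --pt "-1 -0.6 -0.1 0.7 0" --pt "-1 -0.6 -0.1 0.3 0" --pt "-1 -0.6 -0.08 0 0" --pt "-1 -0.6 0 0 0" --pt "-1 -0.6 0 0 0" --pt "-1 -0.6 0 0 0" --pt "-1 -0.6 0 0 0" --pt "-1 -0.5 0 0 0" --pt "-1 -0.3 0 0 0" --pt "-1 0 0 0 0"

```text
time: 18.23
ee_pos: [0.5652, 0.1544, 0.0948]
eef_rot: [-0.211, 0.978, 0.003, -0.002]
ft_force: [-0.9, -0.5, -1.6]
width: 0.0614
```

```bash
cat > look.py <<'E'
import sys
from h import *
n=sys.argv[1]
st=save("wrist","w"+n);print(st["time"],st["ee_pos"],np.degrees(2*np.arctan2(st["eef_rot"][1],st["eef_rot"][0])),Ro.from_quat(st["eef_rot"]).as_matrix()[2].round(4),st["ft_force"].round(1),st["width"])
save("scene","s"+n,(240,60,440,230),4)
E
python3 look.py 12
```

```text
18.2333 [0.5651523  0.15440843 0.09483493] 204.33617891222696 [ 0.0034  0.0066 -1.    ] [-0.9 -0.5 -1.6] 0.06142619450959721
```

View pics/w12.png

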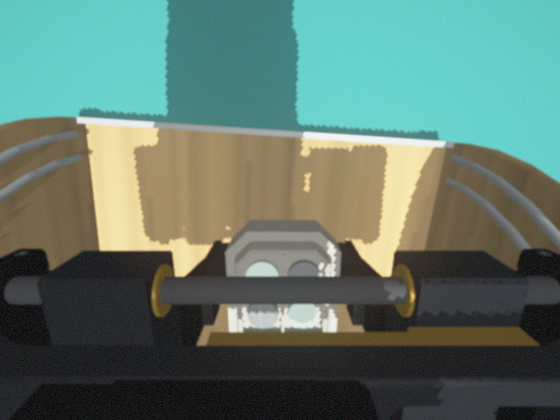

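View pics/s12.png

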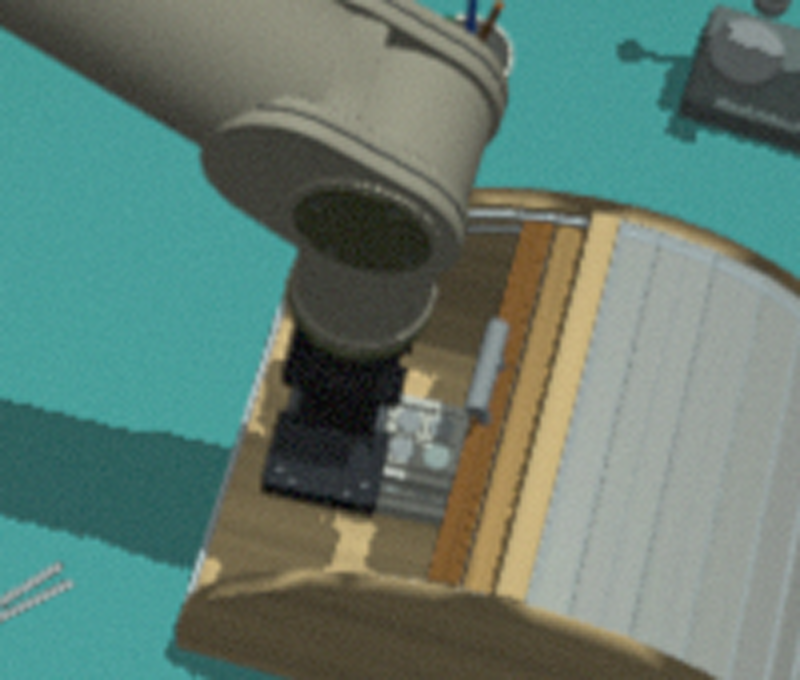

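Call:
move_arm --pt "-1 -0.3 0.04 0 0" --pt "-1 -0.4 0 0 0" --pt "-1 -0.24 0 0.3 0" --pt "-1 0 0 0.4 0" --pt "-1 0 0 0.3 0" --pt "-1 0 0 0 0" --pt "-1 0 0 0 0"

```text
time: 18.92
ee_pos: [0.5841, 0.1652, 0.0691]
eef_rot: [-0.212, 0.977, 0.003, -0.003]
ft_force: [0.2, -0.2, -1.5]
width: 0.0616
```

```bash
python3 look.py 13; python3 - <<'E'
from h import *
st=r.read_state()
off=np.array((200,190));k=4
im=cv2.resize(np.load("pics/w13.npy")[190:335,200:370],None,fx=k,fy=k,interpolation=cv2.INTER_CUBIC)
cv2.imwrite("pics/w13c.png",im)
drawtray(im,"wrist",st,.6186,.1797,np.radians(24.4),.03,k,off)
cv2.imwrite("pics/w13d.png",np.hstack([im])) 
E
```

```text
18.9167 [0.58405745 0.16518822 0.06911931] 204.4310862535549 [ 0.0054  0.007  -1.    ] [ 0.2 -0.2 -1.5] 0.06159755858059998
```

View pics/w13c.png

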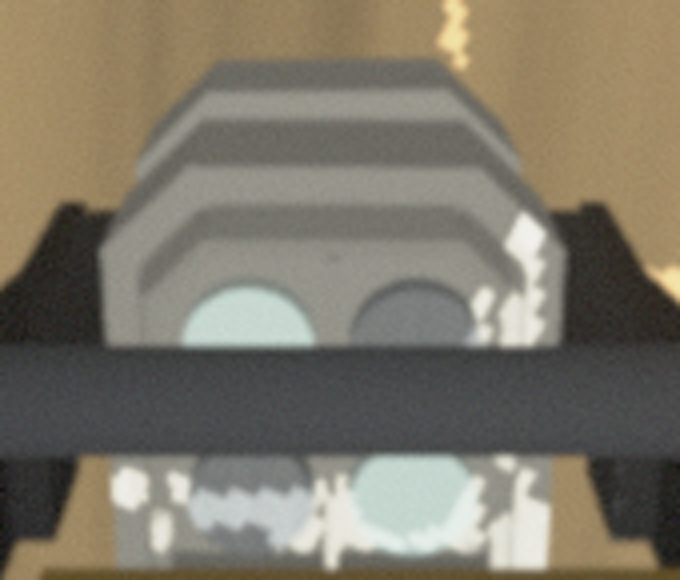

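View pics/s13.png

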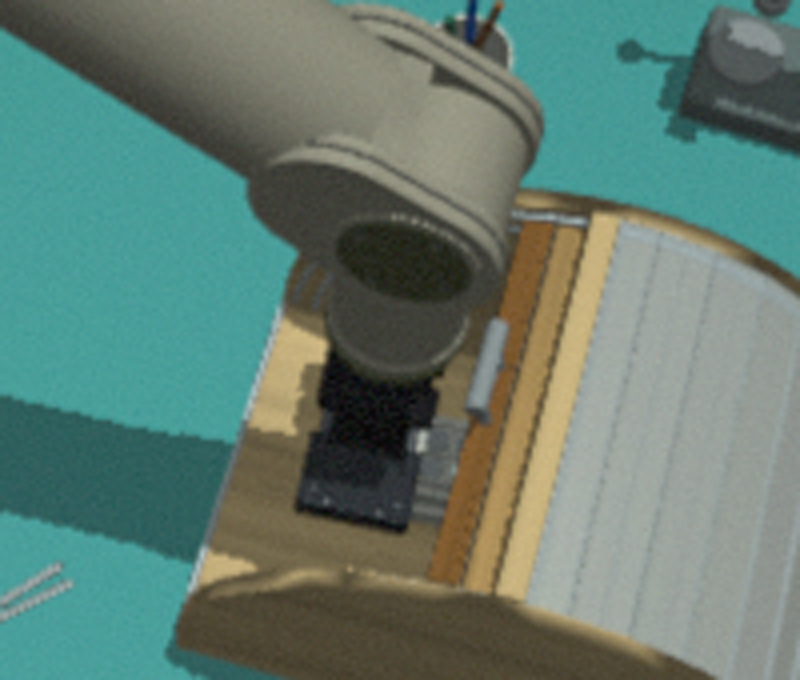

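View pics/w13d.png

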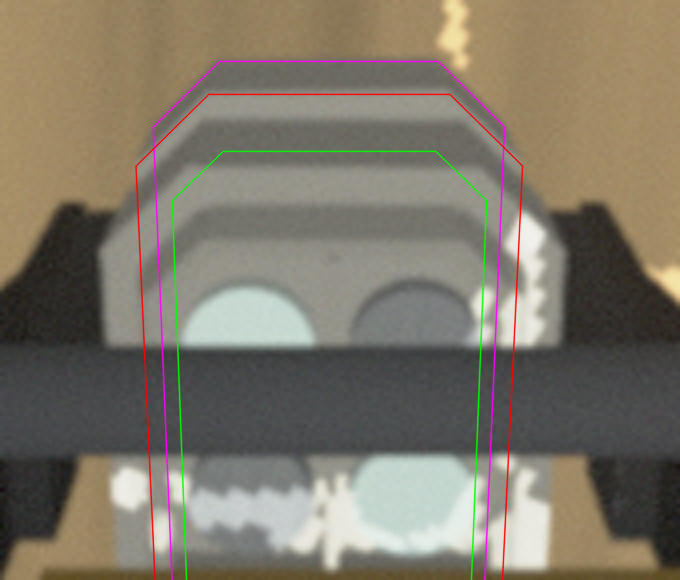

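```bash
python3 - <<'E'
from h import *
st=r.read_state();off=np.array((200,190));k=4
px=lambda u:(np.array(u)+.5)/k-.5+off
T=outline(0)
print("obs front edge L/R")
# fit base: front shoulder corners idx3(-y),4(+y), 2,5 
for nm,z,pts,x0 in(("base",.05,[(3,(210,91)),(4,(447,91)),(2,(138,162)),(5,(519,162))],[.6186,.1797,.426]),
   ("held",.065+.02,[(3,(187,166)),(4,(480,166)),(2,(101,248)),(5,(566,248))],[.6186,.1797,.426])):
    for dz in(-.004,0,.004):
        x,e=fit("wrist",st,[(T[i],z+dz,px(u)) for i,u in pts],x0);a=x[2]
        print(nm,dz,x.round(4),np.degrees(a).round(2),np.abs(e).mean().round(2))
E
```

```text
obs front edge L/R
base -0.004 [0.6193 0.18   0.4259] 24.4 0.15
base 0 [0.6182 0.1794 0.4258] 24.4 0.37
base 0.004 [0.617  0.1789 0.4257] 24.39 0.91
held -0.004 [0.619  0.1804 0.4254] 24.38 0.54
held 0 [0.6175 0.1797 0.4256] 24.38 0.4
held 0.004 [0.6161 0.179  0.4253] 24.37 1.23
```

Call:
move_arm --pt "-1 -0.02 -0.02 0.1 0" --pt "-1 0 0 0.1 0" --pt "-1 0 0 0.1 0" --pt "-1 0 0 0.1 0" --pt "-1 0 0 0.1 0" --pt "-1 0 0 0.08 0" --pt "-1 0 0 0 0"

```text
time: 19.6
ee_pos: [0.5854, 0.1655, 0.0552]
eef_rot: [-0.212, 0.977, 0.003, -0.003]
ft_force: [-0.0, -0.8, -2.0]
width: 0.0618
```

```bash
python3 look.py 14; python3 - <<'E'
from h import *
im=np.load("pics/w14.npy")[190:335,200:370];cv2.imwrite("pics/w14c.png",cv2.resize(im,None,fx=4,fy=4,interpolation=cv2.INTER_CUBIC))
E
```

```text
19.6 [0.58538041 0.16545535 0.05515256] 204.44460671143963 [ 0.0038  0.0069 -1.    ] [-0.  -0.8 -2. ] 0.0617807420106625
```

View pics/w14c.png

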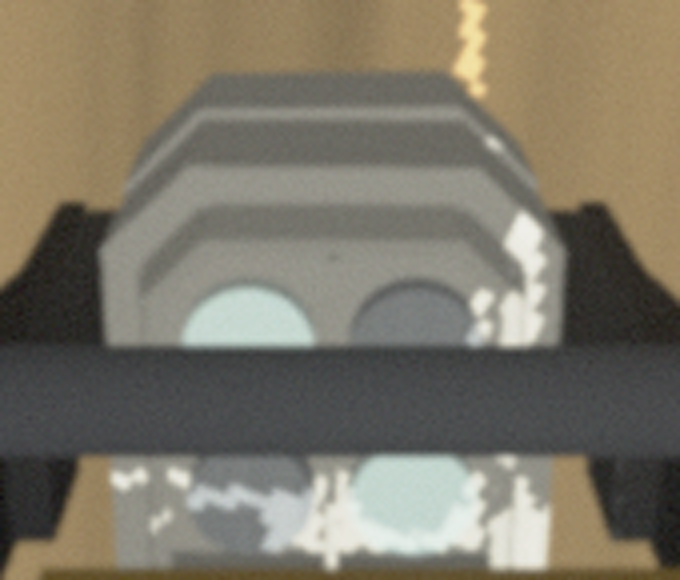

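Call:
move_arm --pt "-1 0 0 0.08 0" --pt "-1 0 0 0.06 0" --pt "-1 0 0 0.04 0" --pt "-1 0 0 0 0"

```text
time: 20.03
ee_pos: [0.586, 0.1656, 0.0542]
eef_rot: [-0.212, 0.977, 0.003, -0.002]
ft_force: [-12.3, -3.6, 25.2]
width: 0.0614
```

```bash
python3 look.py 15; python3 - <<'E'
from h import *
im=np.load("pics/w15.npy")[190:335,200:370];cv2.imwrite("pics/w15c.png",cv2.resize(im,None,fx=4,fy=4,interpolation=cv2.INTER_CUBIC))
E
```

```text
20.0333 [0.5860262  0.1656386  0.05419304] 204.44430081092122 [ 0.002   0.0066 -1.    ] [-12.3  -3.6  25.2] 0.06142338029468799
```

View pics/w15c.png

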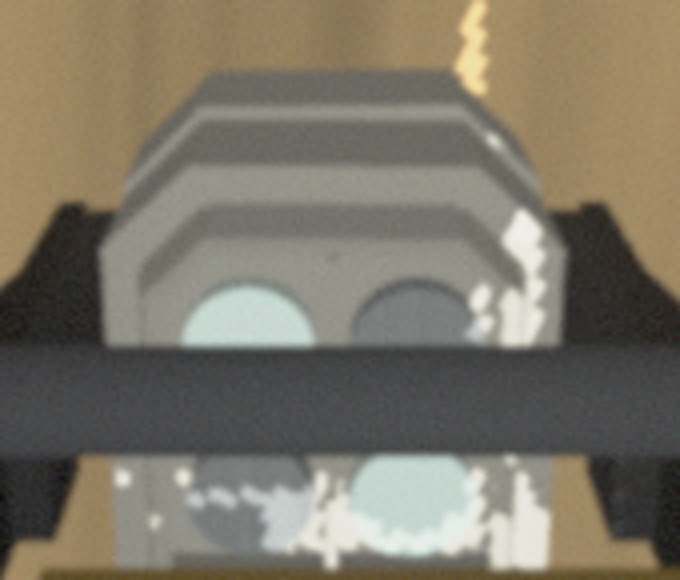

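Call:
move_arm --pt "-1 0.06 0 0 0" --pt "-1 0.02 0 0 0" --pt "-1 0 0 -0.04 0" --pt "-1 0 0 0 0"

```text
time: 20.47
ee_pos: [0.5856, 0.1655, 0.0543]
eef_rot: [-0.212, 0.977, 0.003, 0.0]
ft_force: [-0.4, 0.6, 10.8]
width: 0.0617
```

```bash
python3 look.py 16; python3 - <<'E'
from h import *
im=np.load("pics/w16.npy")[190:335,200:370];cv2.imwrite("pics/w16c.png",cv2.resize(im,None,fx=4,fy=4,interpolation=cv2.INTER_CUBIC))
E
```

```text
20.4667 [0.5856495  0.16547487 0.0542991 ] 204.45980889410822 [-0.0016  0.0065 -1.    ] [-0.4  0.6 10.8] 0.0617377297770722
```

View pics/w16c.png

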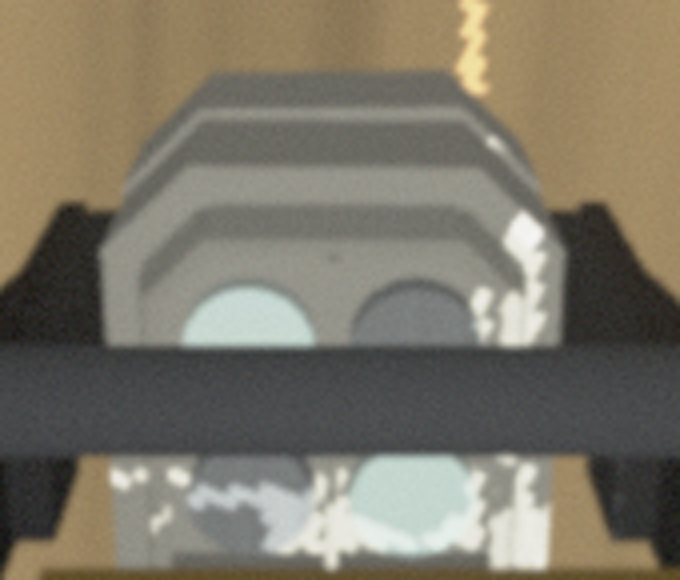

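Call:
move_arm --pt "-0.5 0 0 -0.04 0" --pt "1 0 0 0 0" --pt "1 0 0 0 0" --pt "1 0 0 0 0" --pt "1 0 0 0 0" --pt "1 0 0 -0.3 0" --pt "1 0 0 -0.6 0" --pt "1 0 0 -0.9 0" --pt "1 0 0 -0.9 0" --pt "1 0 0 0 0"

```text
time: 21.4
ee_pos: [0.5865, 0.165, 0.1259]
eef_rot: [-0.212, 0.977, 0.003, 0.001]
ft_force: [1.9, -0.2, 1.1]
width: 0.0873
```

```bash
python3 look.py 17; python3 - <<'E'
from h import *
im=np.load("pics/w17.npy")[170:335,200:370];cv2.imwrite("pics/w17c.png",cv2.resize(im,None,fx=4,fy=4,interpolation=cv2.INTER_CUBIC)[:600])
E
```

```text
21.4 [0.58650374 0.16502239 0.12589234] 204.4305300883051 [-0.0035  0.0062 -1.    ] [ 1.9 -0.2  1.1] 0.0873411155794884
```

View pics/w17c.png

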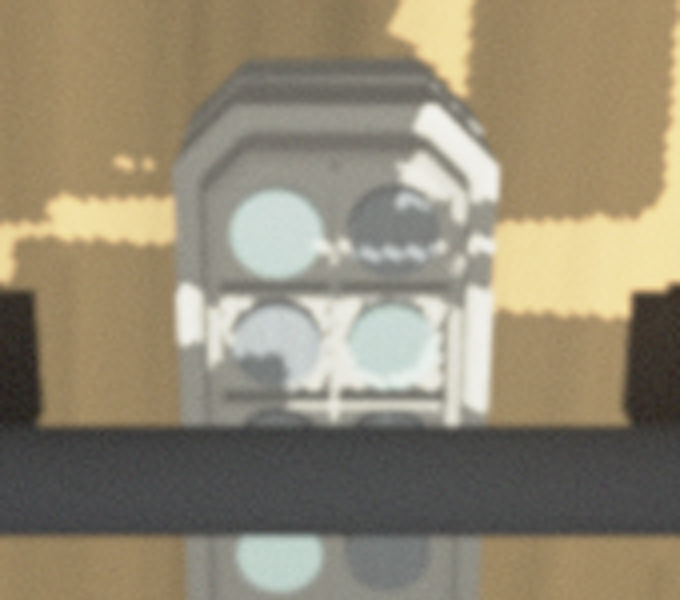

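View pics/s17.png

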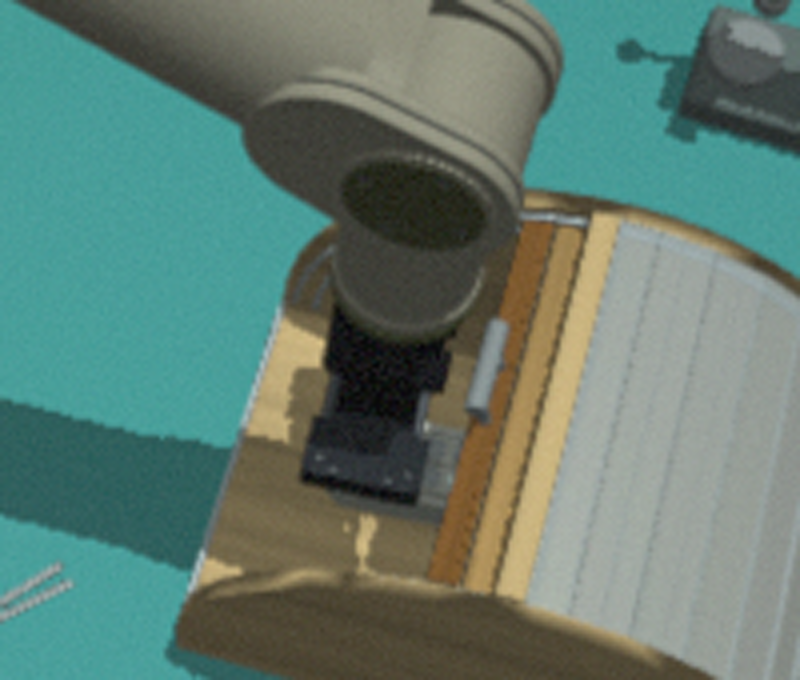

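```bash
python3 - <<'E'
from h import *
st=r.read_state();off=np.array((200,170));k=4
px=lambda u:(np.array(u)+.5)/k-.5+off
T=outline(0)
for dz in(-.002,0,.002):
    x,e=fit("wrist",st,[(T[i],.07+dz,px(u)) for i,u in [(3,(240,103)),(4,(425,104)),(2,(177,167)),(5,(498,166))]],[.6186,.1797,.426]);print(dz,x.round(4),np.degrees(x[2]).round(2),e.tolist())
im=cv2.resize(np.load("pics/w17.npy")[170:320,200:370],None,fx=4,fy=4,interpolation=cv2.INTER_CUBIC)
drawtray(im,"wrist",st,*x,.05,4,off);drawtray(im,"wrist",st,.6182,.1794,.4258,.03,4,off);cv2.imwrite("pics/w17d.png",im)
E
```

```text
-0.002 [0.6147 0.1788 0.4276] 24.5 [[-1.68, 0.22], [3.75, -0.08], [-1.66, -0.09], [1.14, 0.05]]
0 [0.6143 0.1785 0.4274] 24.49 [[-1.97, 0.15], [3.94, -0.14], [-2.1, -0.02], [1.48, 0.13]]
0.002 [0.6138 0.1783 0.4273] 24.48 [[-2.27, 0.07], [4.15, -0.21], [-2.54, 0.05], [1.83, 0.22]]
```

View pics/w17d.png

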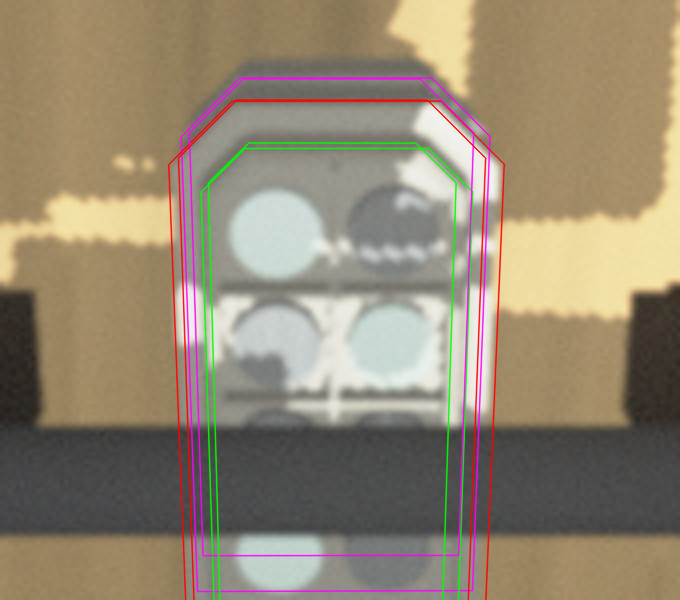

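Call:
move_arm --pt "1 0.6 0 -0.2 0" --pt "1 0.95 0 -0.2 0" --pt "1 0.95 0 -0.3 0" --pt "1 0.95 0 -0.5 0" --pt "1 0.95 0 -0.6 0" --pt "1 0.95 0 -0.6 0" --pt "1 0.95 -0.3 -0.6 0" --pt "1 0.5 -0.7 0 0" --pt "1 0.3 -0.95 0 0" --pt "1 0.15 -0.95 0 0" --pt "1 0.15 -0.95 0 0" --pt "1 0.15 -0.95 0 0"

```text
time: 22.5
ee_pos: [0.4619, -0.0245, 0.1948]
eef_rot: [-0.212, 0.977, 0.003, -0.003]
ft_force: [0.3, -0.2, -0.2]
width: 0.0868
```

Call:
move_arm --pt "1 0.15 -0.95 0 0" --pt "1 0.15 -0.95 0 0" --pt "1 0.1 -0.95 0 0.079" --pt "1 0.1 -0.95 0 0.079" --pt "1 0.1 -0.95 0 0.079" --pt "1 0.1 -0.95 0 0.079" --pt "1 0 -0.5 0 0.079" --pt "1 0 0 0 0.079" --pt "1 0 0 0 0.079" --pt "1 0 0 0 0.079" --pt "1 0 0 0 0.074" --pt "1 0 0 0 0"

```text
time: 23.5
ee_pos: [0.4866, -0.1758, 0.1937]
eef_rot: [0.337, 0.941, 0.001, -0.004]
ft_force: [-0.1, 0.3, -0.8]
width: 0.0869
```

```bash
cat > go.py <<'E'
import sys
from h import *
tx,ty=map(float,sys.argv[1:3])
st=r.read_state();q=st["eef_rot"];a=2*np.arctan2(q[1],q[0])
ex=np.array([np.cos(a),np.sin(a)]);ey=np.array([np.sin(a),-np.cos(a)])
d=np.array([tx,ty])-st["ee_pos"][:2]
print("t",st["time"],"pos",st["ee_pos"].round(4),"ang",np.degrees(a).round(2),"x",(d@ex/.025).round(3),"y",(d@ey/.025).round(3),st["joint_positions"].round(2))
E
python3 go.py .5284 -.1744
```

```text
t 23.5 pos [ 0.4866 -0.1758  0.1937] ang 140.58 x -1.256 y 1.103 [-0.06  0.12  0.35  1.79 -0.04  1.25  1.18]
```

Call:
move_arm --pt "1 -0.5 0.5 0 0" --pt "1 -0.5 0.5 0 0" --pt "1 -0.26 0.1 0 0" --pt "1 0 0 0 0" --pt "1 0 0 0 0"

```text
time: 23.92
ee_pos: [0.5282, -0.1749, 0.1937]
eef_rot: [0.334, 0.943, 0.001, -0.004]
ft_force: [-0.9, -0.8, 0.9]
width: 0.0868
```

```bash
python3 go.py .5284 -.1744; python3 - <<'E'
from h import *
st=save("wrist","w18")
off=np.array((215,140));im=cv2.resize(np.load("pics/w18.npy")[140:265,215:345],None,fx=4,fy=4,interpolation=cv2.INTER_CUBIC);raw=im.copy()
drawtray(im,"wrist",st,.5564,-.197,-.6796,0,4,off,False);cv2.imwrite("pics/w18c.png",cv2.resize(np.hstack([raw,im]),(800,385)))
E
```

```text
t 23.9167 pos [ 0.5282 -0.1749  0.1937] ang 140.97 x 0.006 y 0.02 [-0.06  0.21  0.34  1.7  -0.08  1.26  1.19]
```

View pics/w18.png

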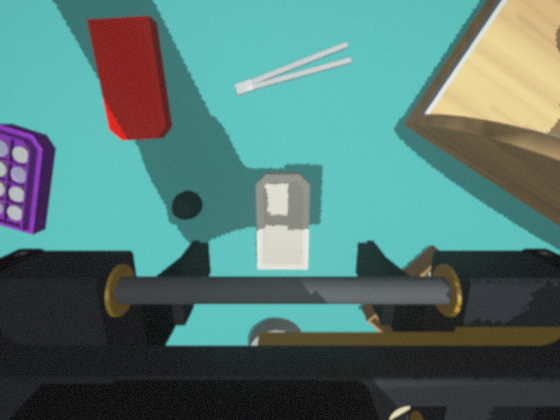

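View pics/w18c.png

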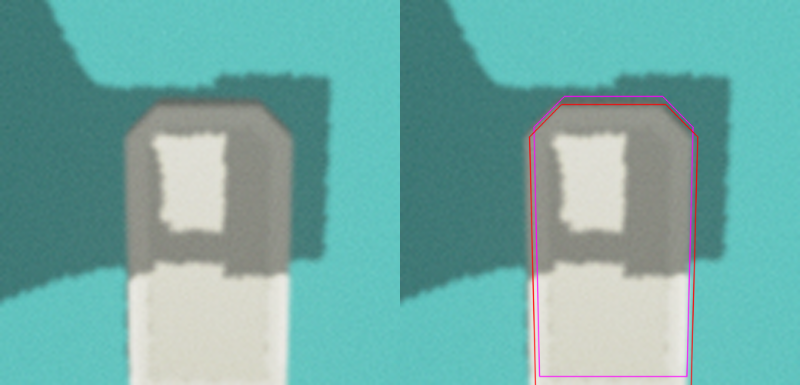

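Call:
move_arm --pt "1 0 -0.05 0.6 0" --pt "1 0 0 0.95 0" --pt "1 0 0 0.95 0" --pt "1 0 0 0.95 0" --pt "1 0 0 0.95 0" --pt "1 0 0 0.95 0" --pt "1 0 0 0.9 0" --pt "1 0 0 0.6 0" --pt "1 0 0 0.4 0" --pt "1 0 0 0 0" --pt "1 0 0 0 0"

```text
time: 24.88
ee_pos: [0.5269, -0.1747, 0.0135]
eef_rot: [0.335, 0.942, 0.001, -0.004]
ft_force: [-0.7, 0.3, 0.6]
width: 0.087
```

```bash
python3 go.py .5284 -.1755
```

```text
t 24.8833 pos [ 0.5269 -0.1747  0.0135] ang 140.9 x -0.066 y 0.015 [-0.02  0.41  0.31  1.86 -0.16  0.9   1.25]
```

Call:
move_arm --pt "1 -0.06 0 0.2 0" --pt "1 0 0 0.17 0" --pt "1 0 0 0 0" --pt "-1 0 0 0 0" --pt "-1 0 0 0 0" --pt "-1 0 0 0 0" --pt "-1 0 0 0 0" --pt "-1 0 0 0 0" --pt "-1 0 0 0 0" --squeeze 40

```text
time: 25.63
ee_pos: [0.5283, -0.1754, 0.004]
eef_rot: [0.335, 0.942, 0.001, -0.003]
ft_force: [0.3, -0.2, 0.7]
width: 0.0615
```

Call:
move_arm --pt "-1 0 0 -0.1 0" --pt "-1 0 0 -0.3 0" --pt "-1 0 0 -0.5 0" --pt "-1 0 0 -0.5 0" --pt "-1 0 0 0 0"

```text
time: 26.05
ee_pos: [0.5303, -0.1762, 0.0423]
eef_rot: [0.335, 0.942, 0.002, -0.001]
ft_force: [0.4, 0.1, -0.7]
width: 0.0619
```

```bash
python3 look.py 19
```

```text
26.05 [ 0.53034733 -0.1762111   0.04227767] 140.88900703652786 [ 0.0035  0.0025 -1.    ] [ 0.4  0.1 -0.7] 0.06186889472066453
```

View pics/w19.png

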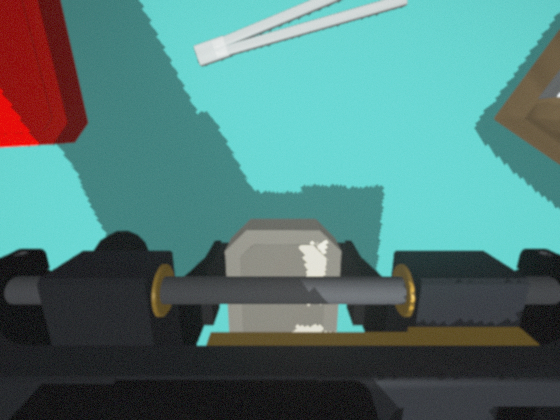

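Call:
move_arm --pt "-1 0 0 -0.5 0" --pt "-1 0 0 -0.8 -0.078" --pt "-1 0 0 -0.9 -0.078" --pt "-1 0 0 -0.9 -0.078" --pt "-1 0 0 -0.9 -0.078" --pt "-1 0 0 -0.6 -0.078" --pt "-1 0 0 0 -0.078" --pt "-1 0 0 0 -0.078" --pt "-1 0 0 0 -0.078" --pt "-1 0 0 0 -0.078" --pt "-1 0.2 0.3 0 0" --pt "-1 0.2 0.7 0 0"

```text
time: 27.15
ee_pos: [0.5091, -0.1588, 0.1541]
eef_rot: [-0.206, 0.979, 0.003, -0.003]
ft_force: [-1.0, 0.4, -0.8]
width: 0.0618
```

Call:
move_arm --pt "-1 0 0.85 0 0" --pt "-1 0 0.85 0 0" --pt "-1 0 0.85 0 0" --pt "-1 0 0.85 0 0" --pt "-1 0 0.85 0 0" --pt "-1 -0.1 0.85 0 0" --pt "-1 -0.1 0.85 0 0" --pt "-1 -0.2 0.85 0 0" --pt "-1 -0.2 0.85 0 0" --pt "-1 -0.2 0.85 0 0" --pt "-1 -0.2 0.85 0 0" --pt "-1 -0.2 0.7 0 0"

```text
time: 28.15
ee_pos: [0.4334, 0.0855, 0.1559]
eef_rot: [-0.207, 0.978, 0.003, -0.002]
ft_force: [0.7, -0.7, -0.5]
width: 0.0619
```

```bash
python3 go.py .4277 .1037
```

```text
t 28.15 pos [0.4334 0.0855 0.1559] ang 203.84 x -0.086 y 0.756 [-0.23 -0.01 -0.07  2.   -0.01  1.16  1.7 ]
```

Call:
move_arm --pt "-1 0 0.4 0.3 -0.007" --pt "-1 -0.3 0 0.5 0" --pt "-1 -0.6 0 0.5 0" --pt "-1 -0.7 0 0.34 0" --pt "-1 -0.7 0 0 0" --pt "-1 -0.7 0 0 0" --pt "-1 -0.7 0 0 0" --pt "-1 -0.7 0 0 0" --pt "-1 -0.7 0 0 0" --pt "-1 -0.6 0 0 0" --pt "-1 -0.3 0 0 0" --pt "-1 0 0 0 0"

```text
time: 29.15
ee_pos: [0.5668, 0.1563, 0.1136]
eef_rot: [-0.213, 0.977, 0.003, -0.003]
ft_force: [-1.1, 0.2, -1.1]
width: 0.0616
```

```bash
python3 go.py .5855 .1655; python3 look.py 20
```

```text
t 29.15 pos [0.5668 0.1563 0.1136] ang 204.63 x -0.833 y 0.024 [-0.28  0.34 -0.07  1.69  0.02  1.12  1.64]
29.15 [0.566814   0.15626159 0.11358272] 204.62501531537083 [ 0.0039  0.0067 -1.    ] [-1.1  0.2 -1.1] 0.061575604042478006
```

View pics/w20.png

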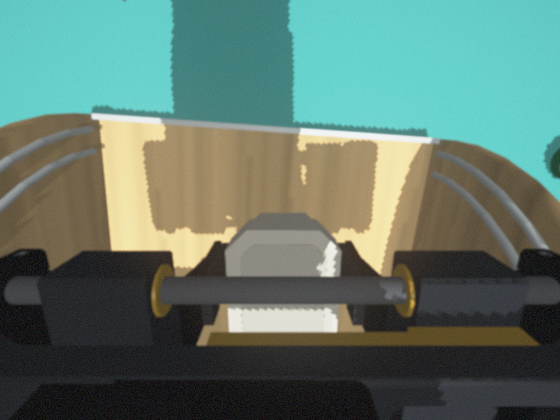

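Call:
move_arm --pt "-1 -0.3 0.02 0 0" --pt "-1 -0.35 0 0.2 0" --pt "-1 -0.15 0 0.3 0" --pt "-1 0 0 0.3 0" --pt "-1 0 0 0.2 0" --pt "-1 0 0 0 0" --pt "-1 0 0 0 0"

```text
time: 29.83
ee_pos: [0.5839, 0.1649, 0.0885]
eef_rot: [-0.214, 0.977, 0.003, -0.003]
ft_force: [0.2, 0.4, -0.4]
width: 0.0618
```

```bash
python3 go.py .5855 .1655; python3 look.py 21;python3 - <<'E'
from h import *
im=np.load("pics/w21.npy")[190:335,200:370];cv2.imwrite("pics/w21c.png",cv2.resize(im,None,fx=4,fy=4,interpolation=cv2.INTER_CUBIC))
E
```

```text
t 29.8333 pos [0.5839 0.1649 0.0885] ang 204.71 x -0.069 y -0.007 [-0.29  0.4  -0.07  1.66  0.02  1.09  1.63]
29.8333 [0.58385132 0.16494059 0.08853788] 204.7074762577255 [ 0.0045  0.007  -1.    ] [ 0.2  0.4 -0.4] 0.061784593518573086
```

View pics/w21c.png

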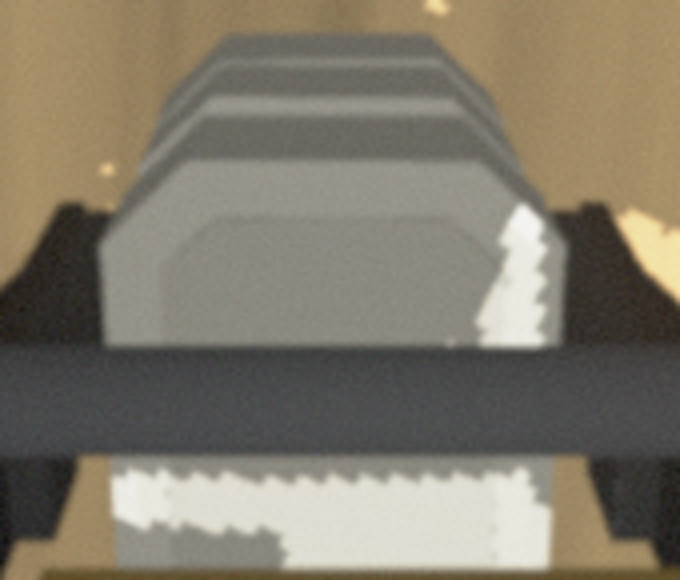

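```bash
python3 - <<'E'
from h import *
st=r.read_state();off=np.array((200,190));k=4
px=lambda u:(np.array(u)+.5)/k-.5+off
T=outline(0)
for nm,z,pts in(("base",.05,[(3,(222,58)),(4,(437,58))]),("tray",.07,[(3,(208,97)),(4,(455,98))]),("lidbot",.0845,[(3,(207,115)),(4,(457,116))]),("lidtop",.1045,[(3,(188,160)),(4,(479,160))])):
    # use mid-point of the front edge: solve position with yaw fixed
    m=np.mean([px(u) for _,u in pts],axis=0);w=ray("wrist",m,z,st);c=w[:2]+.059*np.array([np.cos(.4265),np.sin(.4265)])
    print(nm,c.round(4), "along", (c@[np.cos(.4265),np.sin(.4265)]).round(4),"lat",(c@[-np.sin(.4265),np.cos(.4265)]).round(4),"slope",np.degrees(np.arctan2(pts[1][1][1]-pts[0][1][1],pts[1][1][0]-pts[0][1][0])).round(2))
E
```

```text
base [0.6174 0.1791] along 0.6361 lat -0.0923 slope 0.0
tray [0.6182 0.1798] along 0.6372 lat -0.0921 slope 0.23
lidbot [0.6167 0.1791] along 0.6356 lat -0.0921 slope 0.23
lidtop [0.6164 0.179 ] along 0.6352 lat -0.092 slope 0.0
```

Call:
move_arm --pt "-1 -0.07 0 0 0" --pt "-1 0 0 0.1 0" --pt "-1 0 0 0.1 0" --pt "-1 0 0 0.1 0" --pt "-1 0 0 0.1 0" --pt "-1 0 0 0.1 0" --pt "-1 0 0 0.06 0" --pt "-1 0 0 0 0"

```text
time: 30.6
ee_pos: [0.5856, 0.1659, 0.0747]
eef_rot: [-0.214, 0.977, 0.003, -0.003]
ft_force: [1.2, 0.0, -1.3]
width: 0.0612
```

Call:
move_arm --pt "-1 0 0 0.04 0" --pt "-1 0 0 0.04 0" --pt "-1 0 0 0 0"

```text
time: 30.85
ee_pos: [0.5861, 0.166, 0.0741]
eef_rot: [-0.214, 0.977, 0.003, -0.002]
ft_force: [-2.8, -1.5, 7.4]
width: 0.0618
```

```bash
python3 go.py .5855 .1655; python3 look.py 22;python3 - <<'E'
from h import *
im=np.load("pics/w22.npy")[190:335,200:370];cv2.imwrite("pics/w22c.png",cv2.resize(im,None,fx=4,fy=4,interpolation=cv2.INTER_CUBIC))
E
```

```text
t 30.85 pos [0.5861 0.166  0.0741] ang 204.71 x 0.029 y -0.01 [-0.29  0.42 -0.07  1.66  0.03  1.06  1.63]
30.85 [0.58606229 0.1660386  0.07408228] 204.71216539574047 [ 0.0027  0.0067 -1.    ] [-2.8 -1.5  7.4] 0.06181866654021898
```

View pics/w22c.png

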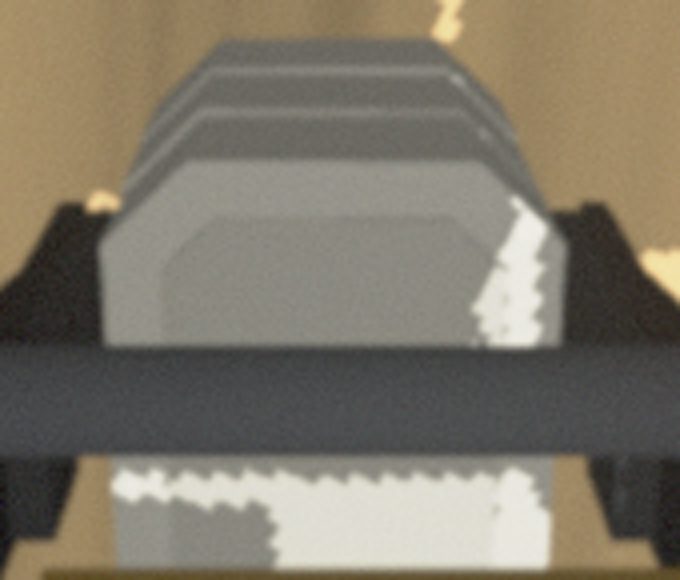

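Call:
move_arm --pt "-1 0.02 0 0.05 0" --pt "-1 0 0 0 0" --pt "-1 0 0 0 0"

```text
time: 31.2
ee_pos: [0.5861, 0.166, 0.074]
eef_rot: [-0.214, 0.977, 0.003, -0.001]
ft_force: [-5.3, -0.8, 14.0]
width: 0.0618
```

Call:
move_arm --pt "-1 0 0 -0.06 0" --pt "-0.5 0 0 0 0" --pt "1 0 0 0 0" --pt "1 0 0 0 0" --pt "1 0 0 0 0" --pt "1 0 0 0 0" --pt "1 0 0 -0.2 0" --pt "1 0 0 -0.5 0" --pt "1 0 0 -0.9 0" --pt "1 0 0 -0.9 0" --pt "1 0 0 0 0"

```text
time: 32.12
ee_pos: [0.5884, 0.1662, 0.142]
eef_rot: [-0.214, 0.977, 0.003, 0.002]
ft_force: [1.1, 0.4, 1.2]
width: 0.0869
```

```bash
python3 look.py 23
```

```text
32.1167 [0.58835011 0.16623885 0.14196149] 204.7001224931482 [-0.0045  0.006  -1.    ] [1.1 0.4 1.2] 0.08689545542991674
```

View pics/w23.png

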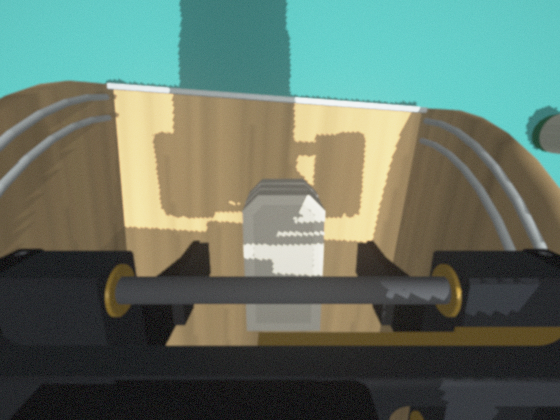

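Call:
move_arm --pt "1 0.5 0 0 0" --pt "1 0.9 0 -0.2 0" --pt "1 0.9 0 -0.5 0" --pt "1 0.9 0 -0.9 0" --pt "1 0.9 0 -0.9 0" --pt "1 0.9 0 -0.9 0" --pt "1 0.5 0 -0.9 0" --pt "1 0 0 -0.9 0" --pt "1 0 0 -0.9 0" --pt "1 0 0 -0.5 0" --pt "1 0 0 0 0"

```text
time: 33.13
ee_pos: [0.4625, 0.1074, 0.3039]
eef_rot: [-0.214, 0.977, 0.003, -0.0]
ft_force: [0.2, 0.5, -0.9]
width: 0.0869
```

```bash
python3 look.py 24; python3 - <<'E'
from h import *
r.camera("top")
for cam in("top","scene"):
    im=np.load("pics/s24.npy") if cam=="scene" else None
print([ (np.round(c2w("scene",d["position"]),4),d["confidence"]) for d in (r.camera("scene") is not None and r.tip_of("scene","lid_mid"))])
save("top","t24",(100,40,340,260),2.5)
E
```

```text
33.1333 [0.4625339  0.10737993 0.30387097] 204.711038600698 [-5.0e-04  6.4e-03 -1.0e+00] [ 0.2  0.5 -0.9] 0.08687385675809495
[(array([ 0.6749, -0.5034,  0.0104]), 0.89), (array([0.6194, 0.1815, 0.0784]), 0.83), (array([ 0.3353, -0.2254,  0.0069]), 0.74)]
```

View pics/s24.png

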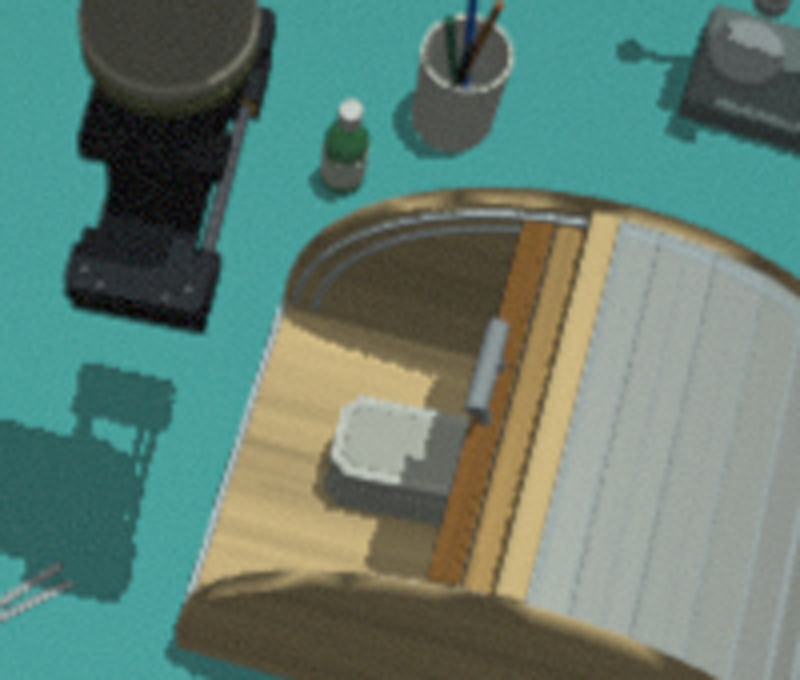

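View pics/w24.png

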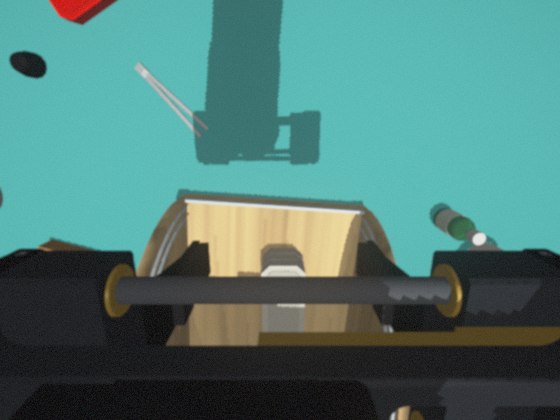

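```bash
python3 - <<'E'
from h import *
off=np.array((310,145));k=8
im=cv2.resize(np.load("pics/s24.npy")[145:200,310:380],None,fx=k,fy=k,interpolation=cv2.INTER_CUBIC);raw=im.copy()
for z,c in((.03,(255,0,255)),(.05,(255,255,0)),(.07,(0,255,255)),(.09,(0,0,255))):
    q=(proj("scene",place(outline(),.618,.180,np.radians(24.4),z))-off+.5)*k-.5
    cv2.polylines(im,[q.astype(np.int32)],False,c,1)
cv2.imwrite("pics/s24o.png",np.vstack([raw,im])[:, :][:,:560] if 0 else cv2.resize(np.hstack([raw,im]),(800,314)))
E
```

```text
(no output)
```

View pics/s24o.png

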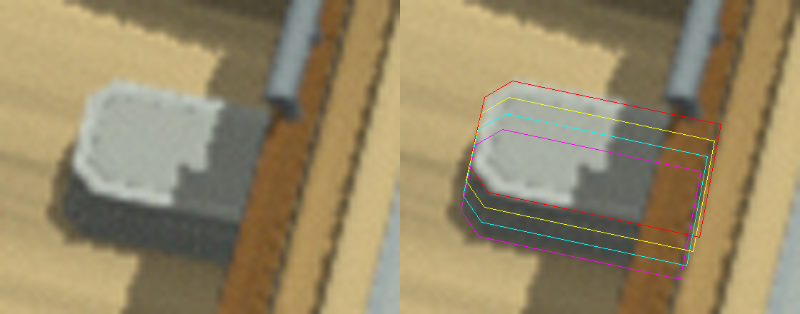

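View pics/t24.png

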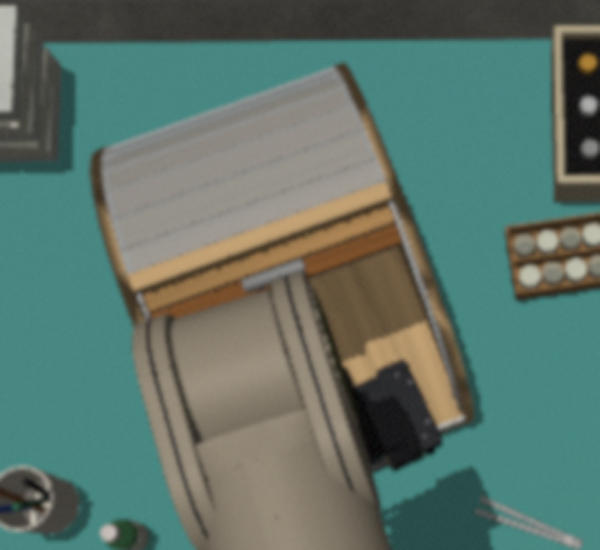

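```bash
python3 -c "
from bench import r
print(r.read_state()['ft_force'],r.read_state()['time']);print(r.close_job())"
```

```text
[0.20307008 0.13466879 0.31033552] 33.4333
the job is handed in; nothing more can be done
None
```

The job is done and was handed in at 33.4 s on the robot's clock, but no verdict was reported. The shutter is up on its stop. The grey filled tray sits on the cabinet's tray with the grey lid on top, chamfered corners towards the front on all three. I gripped the shutter by its handle's ends, and both pieces near their chamfered ends with the tool upright.

- **Seating:** contact came at the expected heights, with the tool tip at 54 mm for the tray and 74 mm for the lid. I pressed lightly each time, peaking at about 25 N and 14 N. Seen from the scene camera, the outlines and heights of the stack match a fully seated one.
- **Sideways fit:** the tray is within about 2 mm of the cabinet's tray. The lid was lined up just before lowering and set down within the play.
- **Clear of everything:** the arm is out of the cabinet with about zero force on it. I saw no bystander moved in the views I took.
- **A check that disagreed:** one wrist-camera fit, taken just after releasing the tray, put it about 3.5 mm further forward than the other measurements. Its corners fitted poorly, and the next view agreed with the rest, so I did not use it.

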